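# Dibble the last bare block of a seedling tray

## Task

Take the pinned dibber press (aluminium plate, green handle) up and off its double hook and set it on the one block of dark, bare cells of the seedling tray, every pin in a cell. Push it firmly down until its plate lies flush on the tray, then let go and leave it seated there. Leave the wooden tamper hanging and everything else on the bench where it stands.

Things in the scene. Friction and masses are not known exactly. Their poses are not given: they have to be found in the camera images.
- press: Dibber press, 450 g, hanging level in one bay of the rack: aluminium plate 131 x 131 x 6 mm, on its underside 25 black pins (5 x 5, pitch 27 mm, 10 mm thick, 15 mm long), on top a D-handle with a green bar along the press's y. Origin: centre of the plate's underside; z up, x away from the robot, square to the bar.
- grip (a point): Middle of the press's green grip bar, 95 mm straight above the press's origin. Bar: level, 24 mm thick, 106 mm long along the press's y; at each end (y = +-58 mm) a 10 mm steel upright goes down to the plate. Axes as the press's.
- rack: Fixed bench rack, 430 mm wide, posts at y = +-195 mm. Origin: on the bench between the posts; z up, -x its front, towards the robot. Bays at y = +90 and -90 mm, each with two 8 mm hook rods 40 mm either side of its middle, level from the rail to x = -115 mm (upper side 213 mm high), then turned up to tips at x = -126 mm, 231 mm high.
- bay (a point): Middle of the bay at the rack's y = +90 mm, where a tool's bar rests across the two rods: 90 mm in front of the rail, 225 mm above the bench. Axes as the rack's. The other bay lies 180 mm off along -y. The bar is free to grasp between the rods; to clear the hook tips it must rise more than 18 mm before coming out to the rack's -x.
- batten (a point): Middle of the underside of the white light batten that runs along the whole rack, 50 mm deep, 377 mm above the bench, almost over the hanging bars. It leaves no room for a gripper straight down on a bar, only for one leaning back to the rack's front by 25 to 45 degrees, its fingers pointing down and to the rack's +x.
- tray: Fixed white polystyrene tray, 285 x 555 mm, 10 x 20 cells along its x, y (pitch 27 mm, openings 22 mm square, walls 5 mm), standing on a second tray; rim 90 mm above the bench. Origin: on the bench under its centre. Cells look pale tan, but one corner block of 5 x 5 is dark. The filling gives way to the pins; the walls carry the plate.
- block (a point): Centre of the dark bare block of 5 x 5 cells (135 x 135 mm) at the height of the rim, 90 mm above the bench; axes as the tray's, z up. With the press seated its origin is here and its sides are parallel to the tray's; pins have about 6 mm of play in the cells. Pushing home takes some 10 N on the handle for half a second.
- tamper: Bystander: plain tamper, wooden block 131 x 131 x 18 mm without pins, the same D-handle with a dark wooden bar; hangs in the other bay. Origin: centre of the block's underside.
- seed_tin: Bystander: round seed tin, 72 mm in diameter, 55 mm high. Origin: centre of its base.
- sprayer: Bystander: clear hand sprayer with orange head, 74 mm in diameter, 202 mm high, beyond the tray. Origin: centre of its base.

How it is judged:
By the outcome, as a careful person would: the job done as asked, in the order asked, and still so for the second after the job is handed in, with the robot touching nothing.
It also fails if it takes over 50 s, if anything falls off the work surface, if the arm or the gripper's body presses on something with over 40 N, if the wrist force passes 120 N, or if a joint passes its speed limit or range.

## Robot

A 6-joint arm with a two-finger parallel gripper is mounted at the origin on the work surface. World frame = base frame: x ahead of the robot, y to its left, z up, the work surface at z = 0. Lengths are in m, angles in rad, forces in N, time in s.
With the tool pointing down it reaches from about 0.325 to 0.925 m from the base axis. Payload 3.1 kg.
Tool frame: the origin (TCP) lies midway between the tips of the shut fingers; the grasp point (between the pads) lies 19 mm behind it (hold_point_z is the distance from the TCP to the grasp point, in m); z points along the fingers, y is the direction in which the jaws open and shut (so a half turn about z gives the same grasp; the last joint's range is limited). The gripper opens to 85 mm and grips with 20 to 120 N. Pads are 22 mm wide; open, the fingers measure 114 mm over their backs; the gripper's body (76 mm by 85 mm) begins 54 mm behind the grasp point. The pads swing forward as they close: fully open they stand 13 mm farther back than shut.
Start: joints at [1.237, 0.217, 1.613, -0, 1.311, -0.112], TCP at [0.137, 0.61, 0.231] pointing down, gripper open.
Joint ranges: [-2.75, 2.75], [-0.78, 2.1], [0.31, 2.55], [-1.13, 4.27], [0.13, 2.63], [-2.58, 2.58]. Speed limits (rad/s): [2.79, 2.79, 3.14, 3.14, 3.14, 3.14].

## Interface

Orientations are given as a rotation vector (axis times angle).
In Python, from bench import state, get_image, job_done, regions_of, hold_point_z gives the robot as it stands.
- The arm moves only by the tool apply_moves, never from a script. Its argument "targets" is a list of rows, each a list of 6 numbers: the shift along the tool's x, y, z in mm, then the turn, a rotation vector about the tool's x, y, z in degrees. A call has 1 to 12 rows; each row is the pose to reach, as a shift and turn from the pose measured when the call began, along the tool's axes at that moment; what a row does not reach only later rows make up. A row lasts 1/8 s, in which the tool goes at most 62.5 mm and 10.7 degrees, less where a joint would pass 70% of its speed; a pose out of reach is approached as far as the arm can. A call with a gripper value outside its range is refused whole. "grip" is the gripper's target within -1 to 1 (fully open at 1, half-way at 0, shut at -1), set as the call begins (left out, the last holds). The fingers move at their own pace and stop on an object; "grip_force" is the grip in N (left out, the last holds). Time passes only in rows, so rows that repeat a pose let the fingers close. It gives the time, the measured TCP pose, the force and the opening at its end, in the units of the state.
- state(): the state, without advancing time (a new reading comes with each control period).
- get_image(name): name is "scene" or "top" or "wrist"; returns a dict with "img" (420x560x3 uint8, red, green, blue), "fx", "fy", "cx", "cy" (pixels), "R" (3x3) and "t" (3): a world point X has camera coordinates R X + t. Camera axes: x right, y down, z forward; pixel columns grow to the right and rows downward; lengths in m; the calibration is good to about 2 mm. A picture is of the moment at which its call begins. There is no depth.
- job_done(): hands the job in, once; it reports no verdict.
Trained networks look in a picture, given as the dict that the camera call returned (one of the last four; its "shot" number tells which), for a name from the list of things; names that differ only in an ending like _2 or _b are one class to them, and where a whole thing is asked for, a point or a joint stands for the part that bears it (a point fixed in the world has none). Each returns a list of dicts, best first, with "confidence" (0 to 1); they miss things now and then, are a little off and sometimes report something else, mostly with a low value. They report only what shows in the picture. A call takes as long as a camera call.
- regions_of(picture, label): "pixels" (420x560 bool, what is visible of it) and "rect" ([left, top, right, bottom] in pixels, round what is visible of it).
The state is a dict: "t": time; "joints": joint angles; "dq": joint speeds; "joint_torque": joint torques, N m; "tool_pos": TCP position; "tool_rot": TCP orientation; "force": force on the tool from outside, world axes, zero at the start; "torque": the same for the moment, N m; "finger_gap": finger opening in m.
Only numpy, scipy, OpenCV 4.12 (cv2) and the standard library are available. Lean on these libraries where they do the work, as an engineer would, in place of code of your own. Each camera call takes 0.05 s, during which the arm holds its last target.

## Working session

There is one attempt and no reset: what is moved stays moved. The work goes in short steps, Python scripts to look and compute and a tool call to move; the robot and the scene stay as the last step left them, time stands still between calls to the robot, and variables do not carry over. Pictures are saved under pics/ and viewed, and the job is handed in when it is done.

Besides the shell and the picture viewer there is one more tool, called after ">>>" as name(argument=value, ...) on one line, values as JSON. apply_moves: Moves the arm, as the interface text tells. Its arguments: {"type":"object","properties":{"targets":{"type":"array","items":{"type":"array","items":{"type":"number"}}},"grip":{"type":"number"},"grip_force":{"type":"number"}},"required":["targets"]}

```bash
ls; mkdir -p pics; python3 - <<'E'
from bench import *
import cv2,pickle
s=state();print({k:s[k] for k in('t','tool_pos','tool_rot','finger_gap','force')},hold_point_z)
for n in('scene','top','wrist'):
    d=get_image(n);cv2.imwrite(f'pics/a_{n}.png',d['img'][:,:,::-1]);pickle.dump(d,open(f'a_{n}.pkl','wb'))
    print(n,d['fx'],d['cx'],d['cy'],(-d['R'].T@d['t']).round(3),d['R'].round(3).tolist())
    for l in('press','rack','tray','tamper','seed_tin','sprayer','grip','block'):
        try:
            for r in regions_of(d,l)[:2]:print(n,l,round(r['confidence'],2),r['rect'])
        except Exception as e:print(n,l,e)
E
```

```text
pics
{'t': 0.0, 'tool_pos': array([0.13719127, 0.6089128 , 0.22995082]), 'tool_rot': array([-0.34763352, -3.12174443,  0.00373968]), 'finger_gap': 0.0852449972337119, 'force': array([ 0.80327195, -0.3166991 , -0.13955572])} 0.0187
scene 391.3986429389351 273.0705531196369 212.58115409665862 [ 1.251 -0.484  0.732] [[0.603, 0.797, 0.008], [0.412, -0.303, -0.86], [-0.683, 0.522, -0.511]]
scene press 0.87 [294.9, 181.5, 354.3, 231.2]
scene rack 0.78 [288.5, 100.9, 427.2, 285.6]
scene rack 0.28 [315.6, 252.5, 350.5, 331.2]
scene tray 0.88 [4.3, 238.0, 287.7, 418.5]
scene tray 0.19 [290.4, 96.8, 424.2, 285.0]
scene tamper 0.86 [345.8, 162.8, 390.7, 213.1]
scene seed_tin 0.67 [242.3, 225.4, 261.1, 255.4]
scene sprayer 0.72 [311.1, 254.8, 351.6, 332.5]
scene grip 0.77 [296.9, 180.3, 354.5, 233.3]
scene block 0.74 [8.0, 237.6, 286.2, 420.0]
top 410.97296720504613 271.4523706800336 210.69288492171478 [0.425 0.019 1.358] [[-0.016, -1.0, -0.013], [-0.99, 0.018, -0.139], [0.139, 0.011, -0.99]]
top press 0.63 [178.4, 201.0, 232.7, 249.6]
top rack 0.57 [52.4, 160.6, 246.5, 242.3]
top tray 0.84 [285.6, 173.7, 473.0, 273.9]
top seed_tin 0.83 [250.4, 261.1, 273.6, 281.8]
top seed_tin 0.64 [178.5, 202.2, 230.9, 246.9]
top sprayer 0.75 [248.1, 135.8, 275.6, 172.1]
top grip 0.79 [178.5, 199.2, 231.2, 247.3]
top block 0.95 [289.3, 171.7, 473.6, 275.6]
wrist 323.0377712552209 280.14532737225915 206.90777894850754 [0.065 0.626 0.374] [[0.221, 0.975, -0.0], [0.932, -0.211, 0.295], [0.287, -0.065, -0.956]]
```

View pics/a_scene.png

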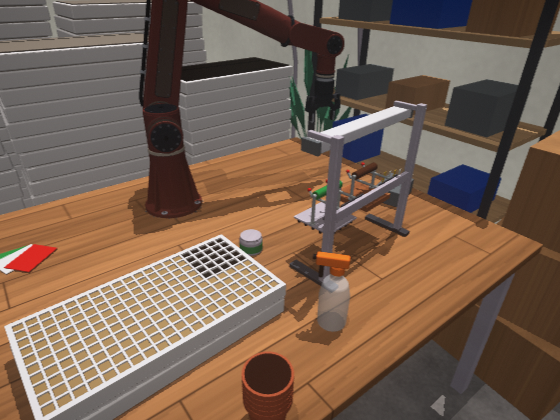

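View pics/a_top.png

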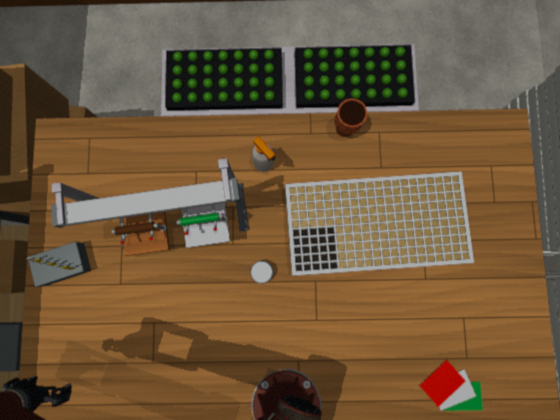

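View pics/a_wrist.png

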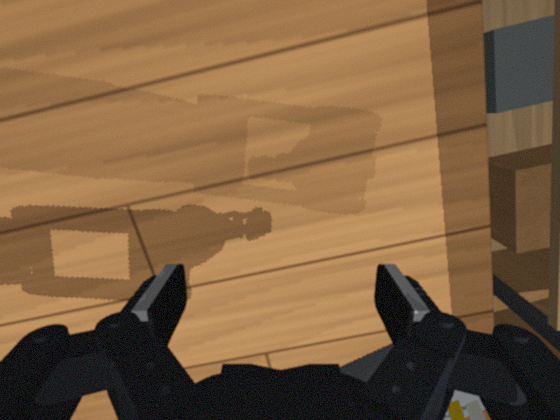

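```bash
cat > h.py <<'E'
import numpy as np,cv2,pickle
def ray(d,u,v):
    c=-d['R'].T@d['t'];r=d['R'].T@np.array([(u-d['cx'])/d['fx'],(v-d['cy'])/d['fy'],1]);return c,r
def atz(d,u,v,z):
    c,r=ray(d,u,v);return c+r*(z-c[2])/r[2]
def proj(d,X):
    p=d['R']@np.asarray(X,float)+d['t'];return np.array([d['fx']*p[0]/p[2]+d['cx'],d['fy']*p[1]/p[2]+d['cy']])
def tri(obs):
    A=np.zeros((3,3));b=np.zeros(3)
    for d,u,v in obs:
        c,r=ray(d,u,v);r/=np.linalg.norm(r);P=np.eye(3)-np.outer(r,r);A+=P;b+=P@c
    X=np.linalg.solve(A,b);return X
def crop(d,x0,y0,x1,y1,k,fn):
    cv2.imwrite(fn,cv2.resize(d['img'][y0:y1,x0:x1,::-1],None,fx=k,fy=k,interpolation=cv2.INTER_CUBIC))
E
python3 - <<'E'
from h import *
t=pickle.load(open('a_top.pkl','rb'));s=pickle.load(open('a_scene.pkl','rb'))
crop(t,160,150,260,250,6,'pics/b_top.png');crop(s,280,90,430,240,4,'pics/b_scene.png')
crop(t,280,165,480,280,4,'pics/b_tray.png')
for n,d in(('t',t),('s',s)):
    h=cv2.cvtColor(d['img'],cv2.COLOR_RGB2HSV)
    m=((h[...,0]>45)&(h[...,0]<80)&(h[...,1]>120)&(h[...,2]>50)).astype('u1')
    m[:150]=0;m[300:]=0;m[:, :150]=0
    k,l,st,c=cv2.connectedComponentsWithStats(m)
    for i in range(1,k):
        if st[i,4]>25:
            ys,xs=np.where(l==i);print(n,st[i],c[i],cv2.minAreaRect(np.c_[xs,ys].astype('f')))
E
```

```text
t [180 213  39  13 286] [198.72377622 218.90559441] ((198.70181274414062, 218.8134002685547), (7.746490955352783, 38.46222686767578), 82.23483276367188)
s [313 186  14  13  81] [320.67901235 191.60493827] ((320.8000183105469, 192.1000518798828), (7.155416965484619, 14.758047103881836), 63.43495178222656)
```

View pics/b_top.png

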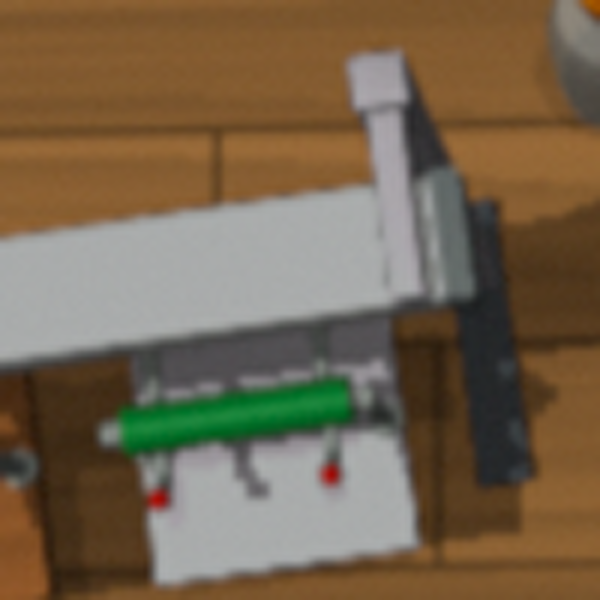

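View pics/b_scene.png

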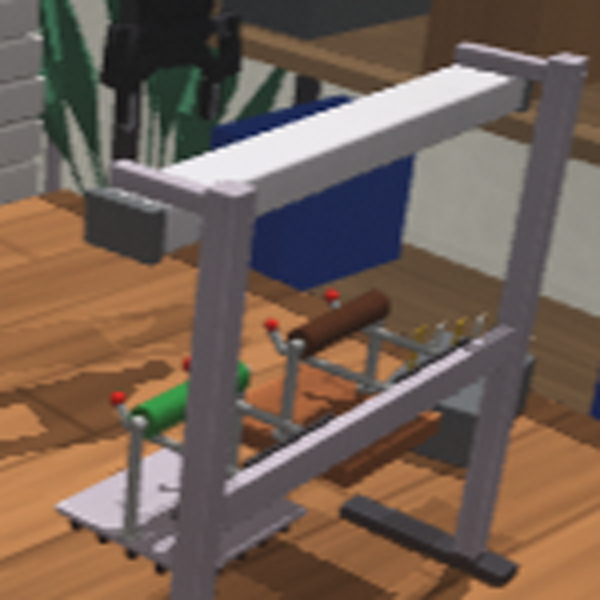

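View pics/b_tray.png

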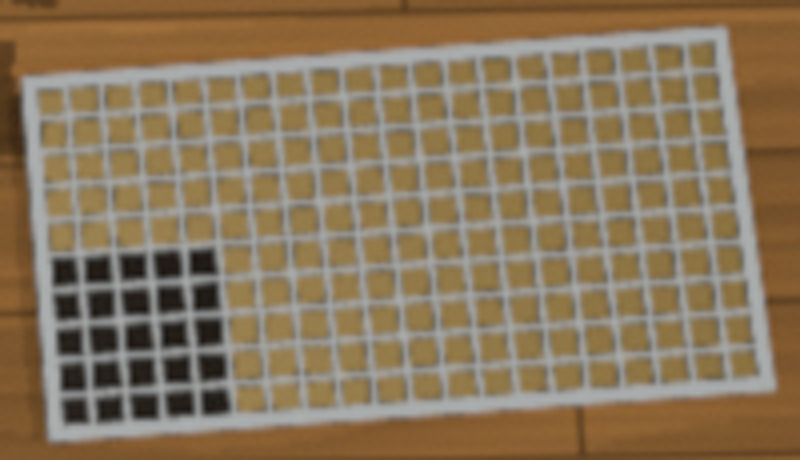

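```bash
cat > tray.py <<'E'
from h import *
from scipy.optimize import least_squares
def dark(d,rect,thr=60,amin=15,amax=2000):
    x0,y0,x1,y1=rect;g=d['img'].max(2);m=np.zeros_like(g);m[y0:y1,x0:x1]=(g[y0:y1,x0:x1]<thr)
    k,l,st,c=cv2.connectedComponentsWithStats(m,connectivity=4)
    return [(c[i],st[i]) for i in range(1,k) if amin<=st[i,4]<=amax]
E
python3 - <<'E'
from tray import *
t=pickle.load(open('a_top.pkl','rb'));s=pickle.load(open('a_scene.pkl','rb'))
for u,v in((198.7,218.9),):print('bar top',atz(t,u,v,.23))
a=[]
for u,v in((180.2,221.5),(218.3,216.5)):a.append(atz(t,u,v,.23));print(a[-1])
print('bar yaw',np.degrees(np.arctan2(-(a[0]-a[1])[0],(a[0]-a[1])[1])))
# tray corners
C=[(23,77),(727,28),(776,388),(50,440)]
P=np.array([atz(t,(u+.5)/4-.5+280,(v+.5)/4-.5+165,.09) for u,v in C])[:,:2]
M=np.array([[.1425,.2775],[.1425,-.2775],[-.1425,-.2775],[-.1425,.2775]])
def T(p,M):c,s_=np.cos(p[2]),np.sin(p[2]);return M@np.array([[c,s_],[-s_,c]])+p[:2]
r=least_squares(lambda p:(T(p,M)-P).ravel(),[.4,-.2,0]);print('tray',r.x,np.degrees(r.x[2]),(r.fun*1000).round(1))
print('block',T(r.x,np.array([[-.0675,.2025]])))
for nm,d,rc in(('t',t,(285,225,345,275)),('s',s,(175,235,250,280))):
    q=dark(d,rc,60,6)
    print(nm,len(q),[(c.round(1).tolist(),int(st[4])) for c,st in q])
for z in(.09,):
    for (u,v) in C:
        pass
for m in ([-.1425,.2775],[-.1425,.1425],[-.0075,.1425],[-.0075,.2775],[-.1425,-.2775],[.1425,.2775]):
    X=np.r_[T(r.x,np.array([m]))[0],.09];print(m,X.round(3),'scene',proj(s,X).round(1))
E
```

```text
bar top [0.56425251 0.23319295 0.23      ]
[0.55790162 0.28450088 0.23      ]
[0.5699942  0.17880058 0.23      ]
bar yaw 6.526516190437511
tray [ 0.56126903 -0.29618572  0.05320957] 3.048683881133364 [ 1.2  0.9  1.9 -0.4 -2.  -0.9 -1.2  0.4]
block [[ 0.48309471 -0.09756227]]
t 25 [([321.6, 230.7], 31), ([330.1, 230.1], 26), ([313.0, 231.0], 25), ([295.7, 232.5], 26), ([304.0, 232.0], 25), ([331.1, 238.8], 27), ([322.0, 239.3], 28), ([305.1, 240.6], 29), ([313.5, 240.0], 28), ([296.4, 241.0], 21), ([331.8, 247.4], 30), ([314.3, 248.9], 29), ([323.0, 248.0], 25), ([305.4, 249.3], 31), ([297.0, 250.0], 25), ([332.4, 256.1], 29), ([315.0, 257.5], 30), ([324.0, 257.0], 25), ([306.1, 258.1], 26), ([297.9, 259.1], 24), ([324.6, 265.4], 25), ([333.2, 265.0], 27), ([315.9, 266.0], 26), ([298.4, 267.0], 20), ([306.9, 266.8], 23)]
s 25 [([219.0, 240.5], 8), ([211.2, 243.9], 10), ([224.1, 244.7], 10), ([203.1, 247.3], 9), ([216.3, 248.1], 13), ([229.5, 249.0], 12), ([194.3, 251.1], 11), ([207.8, 251.8], 14), ([221.5, 252.5], 14), ([235.1, 253.4], 13), ([185.7, 254.9], 11), ([199.5, 255.5], 14), ([213.3, 256.4], 16), ([227.1, 257.2], 16), ([240.6, 258.1], 13), ([190.5, 259.5], 14), ([204.5, 260.4], 17), ([219.0, 261.0], 17), ([232.9, 262.1], 16), ([195.7, 264.4], 17), ([210.1, 265.2], 17), ([224.4, 266.1], 21), ([201.0, 269.5], 18), ([215.8, 270.4], 20), ([206.8, 274.5], 19)]
[-0.1425, 0.2775] [ 0.404 -0.027  0.09 ] scene [221.3 234.6]
[-0.1425, 0.1425] [ 0.411 -0.161  0.09 ] scene [180.  252.2]
[-0.0075, 0.1425] [ 0.546 -0.154  0.09 ] scene [206.3 277. ]
[-0.0075, 0.2775] [ 0.539 -0.019  0.09 ] scene [249.3 256.2]
[-0.1425, -0.2775] [ 0.434 -0.581  0.09 ] scene [  3.6 327.1]
[0.1425, 0.2775] [ 0.689 -0.011  0.09 ] scene [286.3 284.8]
```

```bash
cat > mv.py <<'E'
from h import *
from scipy.spatial.transform import Rotation as Ro
from bench import state
def pose(G,yaw,lean,back=0):
    """grasp point G, returns TCP pos and R; back: standoff along -tool z"""
    L=np.radians(lean);Rz=Ro.from_euler('z',yaw,degrees=True).as_matrix()
    x=Rz@[0,1,0];z=Rz@[np.sin(L),0,-np.cos(L)];y=np.cross(z,x)
    R=np.c_[x,y,z];return np.asarray(G,float)+z*(.0187-back),R
def rel(p,R,s=None):
    s=s or state();R0=Ro.from_rotvec(s['tool_rot']).as_matrix()
    return np.r_[R0.T@(p-s['tool_pos'])*1000,np.degrees(Ro.from_matrix(R0.T@R).as_rotvec())].round(1)
E
python3 - <<'E'
from mv import *
for G,y,l,b in(((.40,.33,.33),30,15,0),((.564,.233,.225),6.5,33,.15)):
    print(rel(*pose(G,y,l,b)).tolist(),pose(G,y,l,b)[0])
s=state();print(Ro.from_rotvec(s['tool_rot']).as_matrix().round(3))
E
```

```text
[-321.2, -211.8, -80.6, -14.1, -6.2, 47.0] [0.40419149 0.33241996 0.31193719]
[-431.4, -297.2, -103.8, -28.6, -20.4, 68.7] [0.49294858 0.22490471 0.33511745]
[[-0.975  0.22  -0.   ]
 [ 0.22   0.975  0.   ]
 [ 0.     0.    -1.   ]]
```

>>> apply_moves(targets=[[-40, -27, -25, -2.6, -1.9, 6.3], [-83, -57, -45, -5.2, -3.7, 12.5], [-126, -87, -65, -7.8, -5.6, 18.7], [-170, -117, -80, -10.4, -7.4, 25], [-213, -147, -90, -13, -9.3, 31.2], [-256, -177, -95, -15.6, -11.1, 37.5], [-300, -207, -100, -18.2, -13, 43.7], [-343, -237, -104, -20.8, -14.8, 50], [-386, -267, -104, -23.4, -16.7, 56.2], [-431, -297, -104, -26, -18.6, 62.4], [-431, -297, -104, -28.6, -20.4, 68.7], [-431, -297, -104, -28.6, -20.4, 68.7]], grip=0.3)

```text
t: 2.85
tool_pos: [0.492, 0.2246, 0.3345]
tool_rot: [1.794, 2.013, 0.592]
force: [0.4, 0.4, 0.4]
finger_gap: 0.0557
```

```bash
python3 - <<'E'
from mv import *
from bench import *
s=state();print(s['t'],s['tool_pos'],s['finger_gap'],np.round(s['joints'],3),s['force'])
print(rel(*pose((.564,.233,.225),6.5,33,.15)).tolist())
d=get_image('wrist');pickle.dump(d,open('c_w.pkl','wb'));cv2.imwrite('pics/c_w.png',d['img'][:,:,::-1])
h=cv2.cvtColor(d['img'],cv2.COLOR_RGB2HSV)
m=((h[...,0]>45)&(h[...,0]<80)&(h[...,1]>120)&(h[...,2]>40)).astype('u1')
k,l,st,c=cv2.connectedComponentsWithStats(m)
for i in range(1,k):
    if st[i,4]>200:
        ys,xs=np.where(l==i);print(st[i],c[i],cv2.minAreaRect(np.c_[xs,ys].astype('f')))
Rz=Ro.from_euler('z',6.5,degrees=True).as_matrix()
for y in(-.053,0,.053):print(proj(d,np.array([.564,.233,.225])+Rz@[0,y,0]))
E
```

```text
2.85 [0.49204467 0.22463375 0.3345394 ] 0.055714051319134095 [ 0.38  -0.373  2.063 -0.185  0.902  0.339] [0.37649488 0.43765184 0.42578502]
[0.2, 1.1, 0.0, -0.1, 0.1, 0.1]
[ 268  134   27  123 3097] [281.56764611 194.03132063] ((281.0, 195.0), (122.0, 26.0), 90.0)
[ 46 262  64  28 387] [ 76.15245478 269.74677003] ((75.95785522460938, 273.28448486328125), (21.649595260620117, 64.10224914550781), 80.98067474365234)
[280.82038952 251.43712436]
[280.95005922 196.25260338]
[281.09491572 134.60492236]
```

View pics/c_w.png

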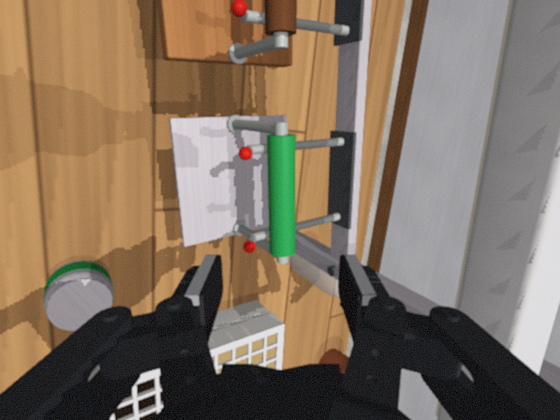

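>>> apply_moves(targets=[[0, 1, 35, 0, 0, 0], [0, 1, 75, 0, 0, 0], [0, 1, 110, 0, 0, 0], [0, 1, 135, 0, 0, 0], [0, 1, 150, 0, 0, 0], [0, 1, 150, 0, 0, 0]])

```text
t: 3.65
tool_pos: [0.5737, 0.2348, 0.2087]
tool_rot: [1.792, 2.017, 0.591]
force: [-1.3, -0.1, 0.4]
finger_gap: 0.0556
```

```bash
python3 - <<'E'
from mv import *
from bench import *
s=state();print(s['t'],s['tool_pos'],s['finger_gap'],s['force'])
print(rel(*pose((.564,.233,.225),6.5,33,0)).tolist())
d=get_image('wrist');pickle.dump(d,open('d_w.pkl','wb'));cv2.imwrite('pics/d_w.png',d['img'][:,:,::-1])
E
```

```text
3.65 [0.57369194 0.23475989 0.20871777] 0.055557294121578754 [-1.29665549 -0.05379855  0.42231101]
[-0.7, 0.6, -0.3, -0.2, 0.0, 0.2]
```

View pics/d_w.png

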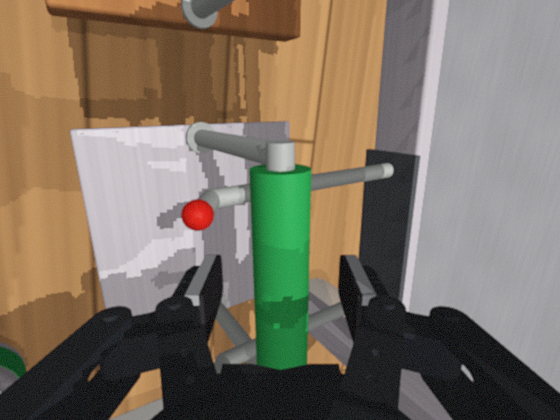

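>>> apply_moves(targets=[[0, 0.5, 0, 0, 0, 0], [0, 0.5, 0, 0, 0, 0], [0, 0.5, 0, 0, 0, 0], [0, 0.5, 0, 0, 0, 0], [0, 0.5, 0, 0, 0, 0]], grip=-1, grip_force=70)

```text
t: 4.32
tool_pos: [0.5749, 0.2352, 0.2115]
tool_rot: [1.791, 2.014, 0.596]
force: [-3.8, -1.7, 5.9]
finger_gap: 0.0221
```

```bash
python3 - <<'E'
from mv import *
s=state();print(s['t'],s['tool_pos'],s['finger_gap'],s['force'])
p,R=pose((.564,.233,.225),6.5,33,0);p,R=s['tool_pos'],Ro.from_rotvec(s['tool_rot']).as_matrix()
Rz=Ro.from_euler('z',6.5,degrees=True).as_matrix()
for dx,dz in((0,.015),(0,.035),(-.05,.035),(-.1,.035)):
    print(rel(p+Rz@[dx,0,dz],R).tolist())
print(R.round(3).tolist())
E
```

```text
4.325 [0.57490081 0.2352352  0.21152023] 0.022097154104441907 [-3.81234045 -1.69661613  5.88982943]
[-0.0, 8.2, -12.6, 0.0, 0.0, 0.0]
[-0.1, 19.1, -29.3, 0.0, 0.0, 0.0]
[0.1, -22.8, -56.6, 0.0, 0.0, 0.0]
[0.3, -64.8, -83.8, 0.0, 0.0, 0.0]
[[-0.117, 0.833, 0.541], [0.993, 0.099, 0.062], [-0.002, 0.545, -0.838]]
```

>>> apply_moves(targets=[[0, 4, -6, 0, 0, 0], [0, 11, -17, 0, 0, 0], [0, 19, -29, 0, 0, 0], [0, 20.5, -31.5, 0, 0, 0], [0, 20.5, -31.5, 0, 0, 0], [0, 20.5, -31.5, 0, 0, 0]])

```text
t: 5.08
tool_pos: [0.5743, 0.2351, 0.2482]
tool_rot: [1.792, 2.015, 0.594]
force: [-0.5, -1.4, -4.7]
finger_gap: 0.0218
```

```bash
python3 - <<'E'
from mv import *
from bench import *
s=state();print(s['t'],s['tool_pos'],s['finger_gap'],s['force'],s['torque'])
p,R=s['tool_pos'],Ro.from_rotvec(s['tool_rot']).as_matrix()
Rz=Ro.from_euler('z',6.5,degrees=True).as_matrix()
for dx,dz in((-.05,0),(-.1,.0),(-.15,0.02)):
    print(rel(p+Rz@[dx,0,dz],R).tolist())
d=get_image('scene');pickle.dump(d,open('e_s.pkl','wb'));crop(d,260,90,430,250,4,'pics/e_s.png')
E
```

```text
5.075 [0.57434587 0.2350761  0.24817139] 0.021793232963257338 [-0.53885596 -1.4030876  -4.73074074] [-0.09719596  0.68982355 -0.04687619]
[0.2, -42.0, -27.2, 0.0, 0.0, 0.0]
[0.3, -83.9, -54.4, 0.0, 0.0, 0.0]
[0.5, -115.0, -98.3, 0.0, 0.0, 0.0]
```

View pics/e_s.png

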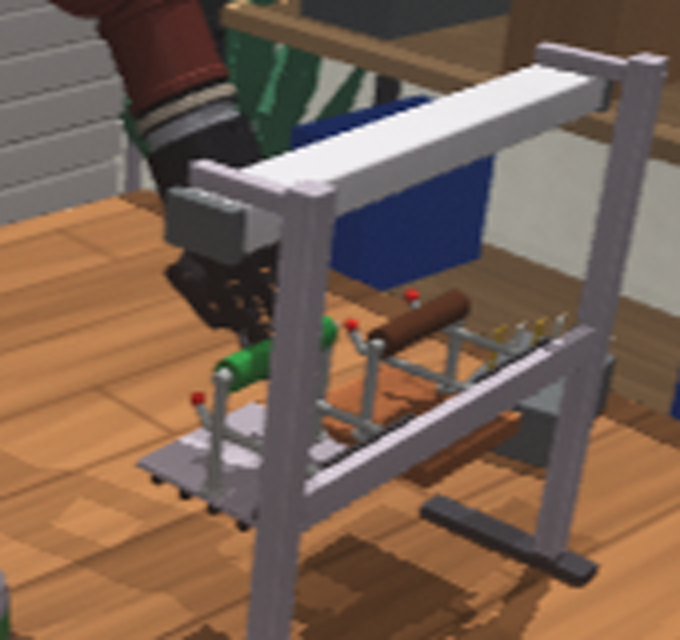

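```bash
python3 - <<'E'
from mv import *
s=state();p,R=s['tool_pos'],Ro.from_rotvec(s['tool_rot']).as_matrix()
for q,y in(((.43,.219,.27),6.5),((.44,.12,.28),6.5),((.46,.0,.28),5),((.4935,-.097,.265),3.05)):
    print(rel(np.array(q),Ro.from_euler('z',y-6.6,degrees=True).as_matrix()@R).tolist())
E
```

```text
[0.8, -110.0, -97.3, 0.0, -0.1, 0.1]
[-98.7, -106.0, -106.4, 0.0, -0.1, 0.1]
[-220.2, -101.2, -103.0, 0.0, -0.9, 1.3]
[-320.5, -91.0, -78.3, 0.0, -1.9, 3.0]
```

>>> apply_moves(targets=[[0, -20, -16, 0, 0, 0], [0, -50, -42, 0, 0, 0], [0, -82, -70, 0, 0, 0], [0, -110, -97, 0, 0, 0], [-30, -110, -100, 0, 0, 0], [-65, -108, -104, 0, 0, 0.1], [-105, -106, -106, 0, -0.2, 0.3], [-150, -104, -106, 0, -0.5, 0.8], [-195, -102, -104, 0, -0.8, 1.3], [-240, -100, -100, 0, -1.2, 1.9], [-285, -95, -90, 0, -1.6, 2.6], [-312, -92, -80, 0, -1.9, 3]])

```text
t: 6.62
tool_pos: [0.4909, -0.0918, 0.2658]
tool_rot: [1.848, 1.949, 0.572]
force: [0.6, 0.7, -5.4]
finger_gap: 0.0219
```

>>> apply_moves(targets=[[-8, 0, 0, 0, 0, 0], [-8, 0, 0, 0, 0, 0], [-8, 0, 0, 0, 0, 0]])

```text
t: 7.0
tool_pos: [0.491, -0.0988, 0.2658]
tool_rot: [1.847, 1.95, 0.573]
force: [-0.0, 0.2, -3.8]
finger_gap: 0.0219
```

```bash
python3 - <<'E'
from mv import *
from bench import *
s=state();print(s['t'],s['tool_pos'],s['finger_gap'],s['force'],np.round(s['joints'],2),Ro.from_rotvec(s['tool_rot']).as_matrix().round(3).tolist())
for n in('scene','top','wrist'):
    d=get_image(n);cv2.imwrite(f'pics/f_{n}.png',d['img'][:,:,::-1]);pickle.dump(d,open(f'f_{n}.pkl','wb'))
    if n=='scene':crop(d,150,120,300,300,4,'pics/f_sc.png')
    if n=='top':crop(d,270,150,370,290,5,'pics/f_tc.png')
E
```

```text
7.0 [ 0.49103925 -0.09880607  0.26583218] 0.021873581968302545 [-2.79043430e-03  1.95552223e-01 -3.82387425e+00] [-0.52 -0.44  2.24  0.39  0.89 -0.75] [[-0.053, 0.838, 0.543], [0.999, 0.047, 0.026], [-0.004, 0.544, -0.839]]
```

View pics/f_sc.png

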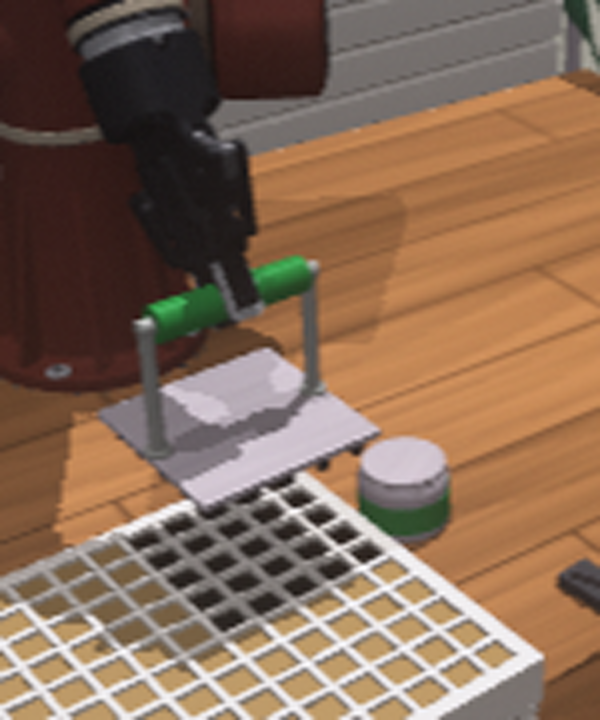

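View pics/f_tc.png

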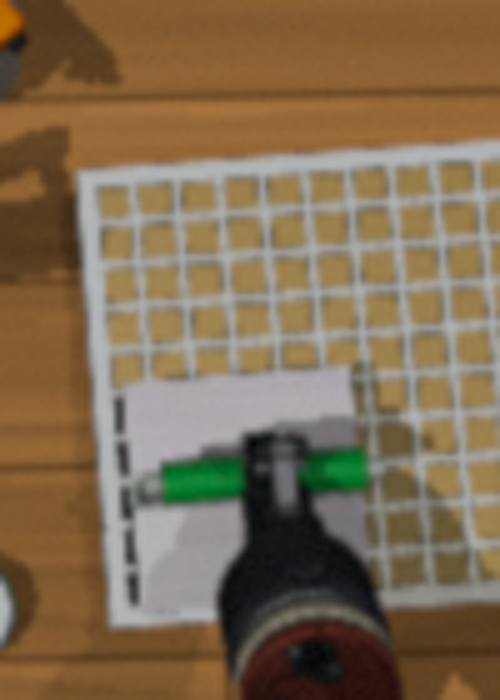

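View pics/f_wrist.png

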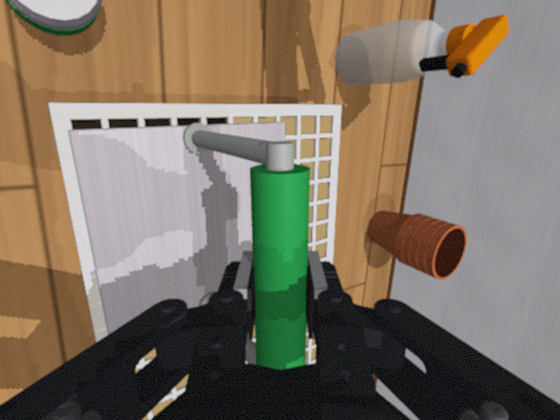

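```bash
cat > ov.py <<'E'
from h import *
def ov(d,x0,y0,x1,y1,k,fn,p,press=None):
    im=cv2.resize(d['img'][y0:y1,x0:x1,::-1],None,fx=k,fy=k,interpolation=cv2.INTER_CUBIC)
    f=lambda X:tuple(int(round(a)) for a in ((proj(d,X)-[x0,y0]+.5)*k-.5))
    c,s=np.cos(p[2]),np.sin(p[2]);W=lambda a,b,z=.09:np.array([p[0]+c*a-s*b,p[1]+s*a+c*b,z])
    cor=[(-.1425,-.2775),(-.1425,.2775),(.1425,.2775),(.1425,-.2775)]
    for a,b in zip(cor,cor[1:]+cor[:1]):cv2.line(im,f(W(*a)),f(W(*b)),(0,0,255),1)
    for i in range(6):
        v=-.135+i*.027
        cv2.line(im,f(W(v,.135)),f(W(v,.27)),(255,255,0),1);
        w=.27-i*.027;cv2.line(im,f(W(-.135,w)),f(W(0,w)),(255,255,0),1)
    if press is not None:
        R,t=press
        for zz,col in((.006,(0,255,0)),):
            q=[R@np.array([a*.0655,b*.0655,zz])+t for a,b in((1,1),(1,-1),(-1,-1),(-1,1))]
            for i in range(4):cv2.line(im,f(q[i]),f(q[(i+1)%4]),col,1)
    cv2.imwrite(fn,im)
E
python3 - <<'E'
from ov import *
from scipy.optimize import least_squares
from scipy.spatial.transform import Rotation as Ro
t0=pickle.load(open('a_top.pkl','rb'));s0=pickle.load(open('a_scene.pkl','rb'))
t=pickle.load(open('f_top.pkl','rb'));s=pickle.load(open('f_scene.pkl','rb'))
p=[.56127,-.29619,.05321]
ov(t0,280,165,480,280,4,'pics/g_t.png',p);ov(s0,170,225,295,325,6,'pics/g_s.png',p)
obs=[]
for (x,y),m in zip([(124,385),(350,367),(142,607)],[(1,1),(1,-1),(-1,1)]):obs.append((t,(x+.5)/5-.5+270,(y+.5)/5-.5+150,m))
for (x,y),m in zip([(380,430),(100,412),(268,348),(207,506)],[(1,1),(-1,-1),(-1,1),(1,-1)]):obs.append((s,(x+.5)/4-.5+150,(y+.5)/4-.5+120,m))
def fit(ob):
    def f(q):
        R=Ro.from_rotvec(q[3:]).as_matrix()
        return np.concatenate([proj(d,R@np.array([m[0]*.0655,m[1]*.0655,.006])+q[:3])-[u,v] for d,u,v,m in ob])
    return least_squares(f,[.48,-.1,.185,0,0,.05])
r=fit(obs);print(r.x[:3].round(4),np.degrees(r.x[3:]).round(2),r.fun.round(1))
print(fit(obs[3:]).x[:3].round(4),np.degrees(fit(obs[3:]).x[3:]).round(2))
E
```

```text
[ 0.4823 -0.101   0.1859] [-0.15  0.94  3.22] [-0.4 -0.7  0.2 -0.5 -0.3  1.2  0.8  0.  -0.7  0.1  0.2 -0.  -0.5  0.2]
[ 0.4646 -0.0921  0.1736] [0.07 1.68 3.52]
```

View pics/g_t.png

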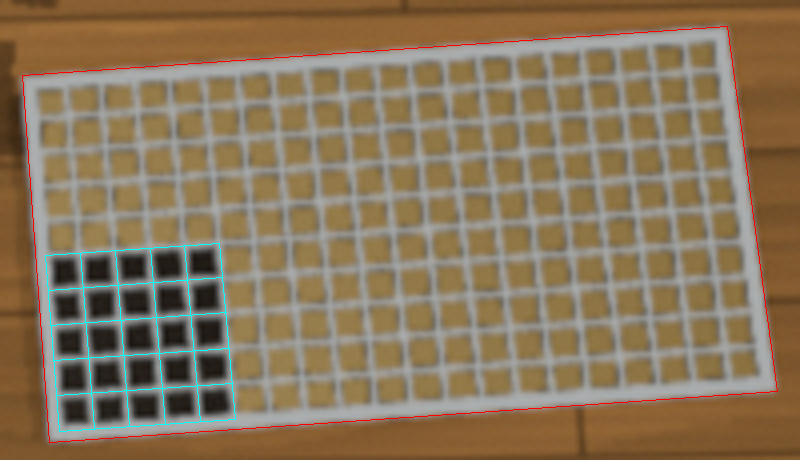

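View pics/g_s.png

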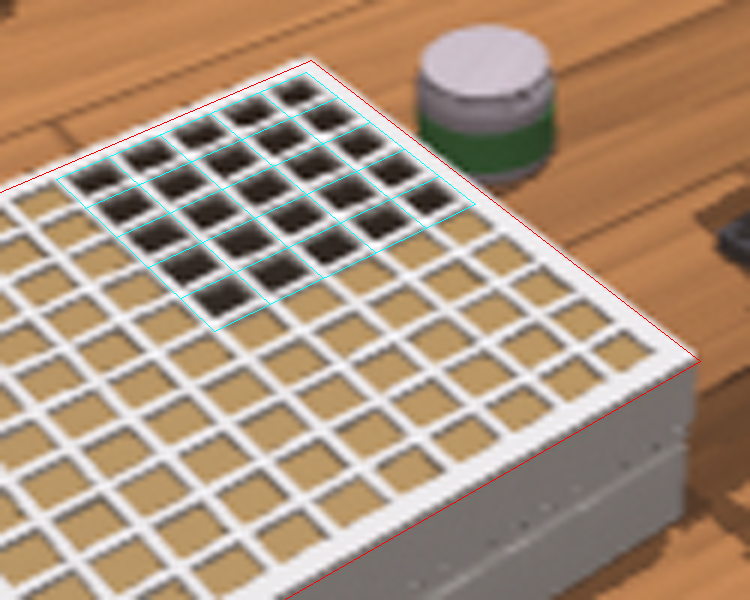

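```bash
python3 - <<'E'
from mv import *
s=state();p,R=s['tool_pos'],Ro.from_rotvec(s['tool_rot']).as_matrix()
print(rel(p+[.001,.003,-.068],R))
E
```

```text
[  3.2 -36.   57.7   0.    0.    0. ]
```

>>> apply_moves(targets=[[1, -5, 8, 0, 0, 0], [2, -13, 20, 0, 0, 0], [3, -21, 33, 0, 0, 0], [3, -29, 46, 0, 0, 0], [3, -34, 54, 0, 0, 0], [3.2, -36, 57.7, 0, 0, 0], [3.2, -36, 57.7, 0, 0, 0], [3.2, -36, 57.7, 0, 0, 0]])

```text
t: 8.15
tool_pos: [0.4928, -0.0962, 0.199]
tool_rot: [1.845, 1.949, 0.573]
force: [0.3, -0.8, -5.4]
finger_gap: 0.022
```

```bash
python3 - <<'E'
from mv import *
from bench import *
s=state();print(s['t'],s['tool_pos'],s['force'],Ro.from_rotvec(s['tool_rot']).as_matrix().round(3).tolist())
for n in('scene','top','wrist'):
    d=get_image(n);cv2.imwrite(f'pics/i_{n}.png',d['img'][:,:,::-1]);pickle.dump(d,open(f'i_{n}.pkl','wb'))
    if n=='scene':crop(d,160,170,280,290,6,'pics/i_sc.png')
    if n=='top':crop(d,275,200,375,290,6,'pics/i_tc.png')
E
```

```text
8.15 [ 0.49282742 -0.09615081  0.19895327] [ 0.29894933 -0.84038832 -5.39917723] [[-0.053, 0.837, 0.545], [0.999, 0.047, 0.025], [-0.005, 0.545, -0.838]]
```

View pics/i_sc.png

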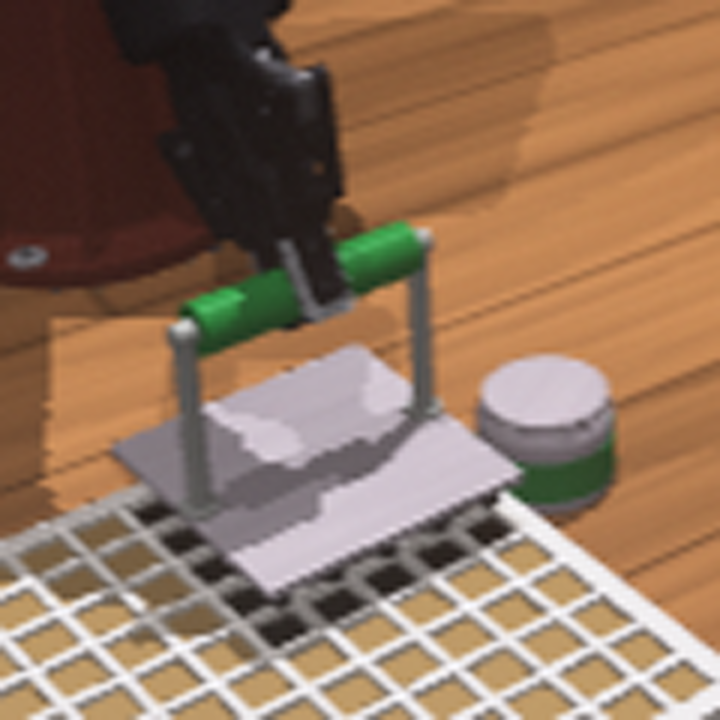

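View pics/i_tc.png

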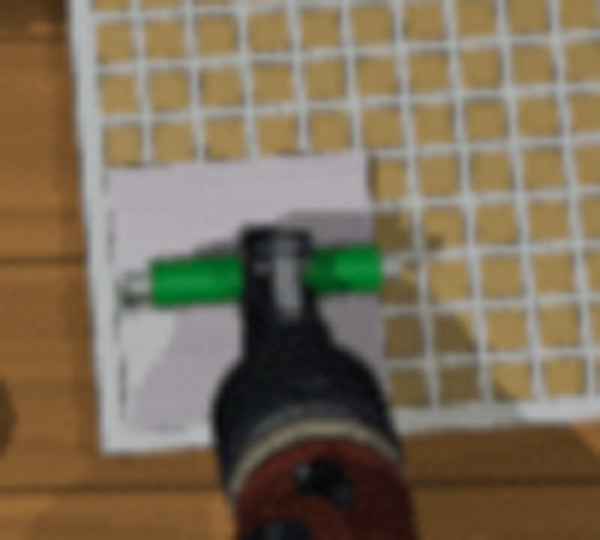

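View pics/i_wrist.png

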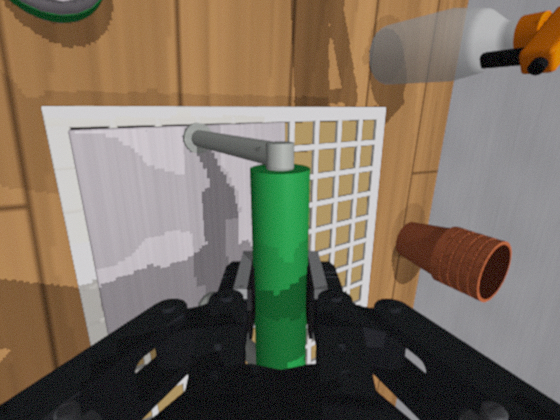

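```bash
cat > fit.py <<'E'
from ov import *
from scipy.optimize import least_squares
from scipy.spatial.transform import Rotation as Ro
def fitpress(ob,z0):
    def f(q):
        R=Ro.from_rotvec(q[3:]).as_matrix()
        return np.concatenate([proj(d,R@np.array([m[0]*.0655,m[1]*.0655,.006])+q[:3])-[u,v] for d,u,v,m in ob])
    return least_squares(f,[.48,-.1,z0,0,0,.05])
def mk(d,pts,ms,x0,y0,k):return [(d,(x+.5)/k-.5+x0,(y+.5)/k-.5+y0,m) for (x,y),m in zip(pts,ms)]
E
python3 - <<'E'
from fit import *
t=pickle.load(open('i_top.pkl','rb'));s=pickle.load(open('i_scene.pkl','rb'))
ob=mk(t,[(107,170),(365,152),(128,428)],[(1,1),(1,-1),(-1,1)],275,200,6)+mk(s,[(523,471),(113,449),(362,345),(272,590)],[(1,1),(-1,-1),(-1,1),(1,-1)],160,170,6)
r=fitpress(ob,.12);print(r.x[:3].round(4),np.degrees(r.x[3:]).round(2),r.fun.round(1))
pr=(Ro.from_rotvec(r.x[3:]).as_matrix(),r.x[:3])
p=[.56127,-.29619,.05321]
ov(t,275,200,375,290,6,'pics/j_t.png',p,pr);ov(s,160,170,280,290,6,'pics/j_s.png',p,pr)
E
```

```text
[ 0.4838 -0.0981  0.1189] [ 0.12 -0.2   3.09] [-0.2 -0.3  0.2 -0.4 -0.4  0.6  0.6 -0.1 -0.1 -0.1 -0.3  0.1 -0.5  0.2]
```

View pics/j_t.png

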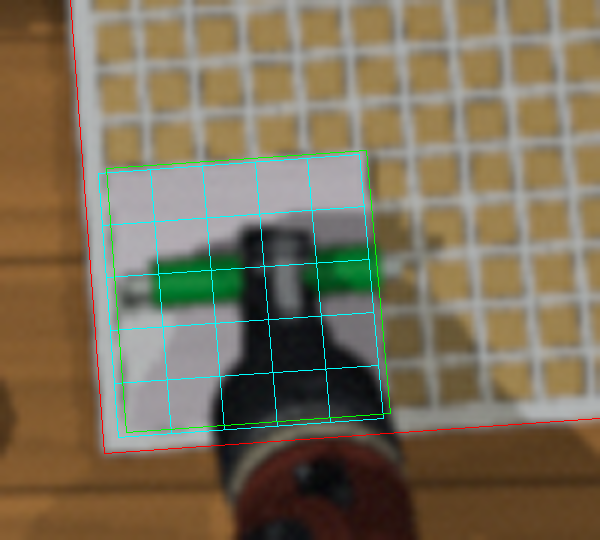

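View pics/j_s.png

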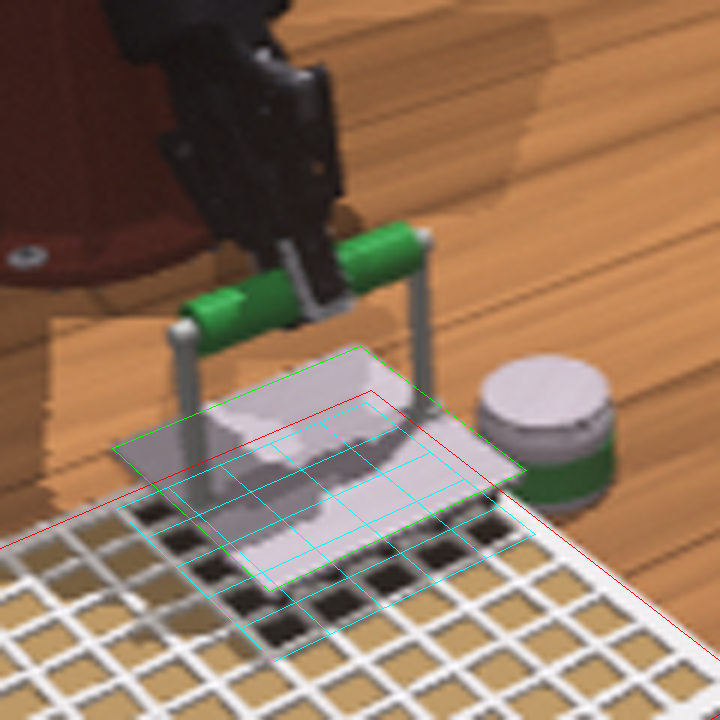

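```bash
python3 - <<'E'
from mv import *
s=state();p,R=s['tool_pos'],Ro.from_rotvec(s['tool_rot']).as_matrix()
for z in(-.012,-.02,-.025,-.03):print(rel(p+[-.0005,.0005,z],R))
E
```

```text
[ 0.6 -6.9  9.8  0.   0.   0. ]
[  0.6 -11.3  16.5   0.    0.    0. ]
[  0.6 -14.   20.7   0.    0.    0. ]
[  0.7 -16.7  24.9   0.    0.    0. ]
```

>>> apply_moves(targets=[[0.6, -2.5, 3, 0, 0, 0], [0.6, -5, 7, 0, 0, 0], [0.6, -7, 10, 0, 0, 0], [0.6, -9.2, 13.2, 0, 0, 0], [0.6, -11.3, 16.5, 0, 0, 0], [0.6, -11.3, 16.5, 0, 0, 0]])

```text
t: 9.05
tool_pos: [0.4918, -0.0954, 0.1782]
tool_rot: [1.846, 1.95, 0.573]
force: [0.0, 0.5, -4.5]
finger_gap: 0.0218
```

```bash
python3 - <<'E'
from mv import *
from bench import *
s=state();print(s['t'],s['tool_pos'],s['force'],s['torque'])
d=get_image('scene');pickle.dump(d,open('k_s.pkl','wb'));crop(d,160,180,280,290,6,'pics/k_s.png')
E
```

```text
9.05 [ 0.49182736 -0.09537239  0.1781702 ] [ 0.03138836  0.48546324 -4.53016656] [-0.05000268  0.66940887  0.05762066]
```

View pics/k_s.png

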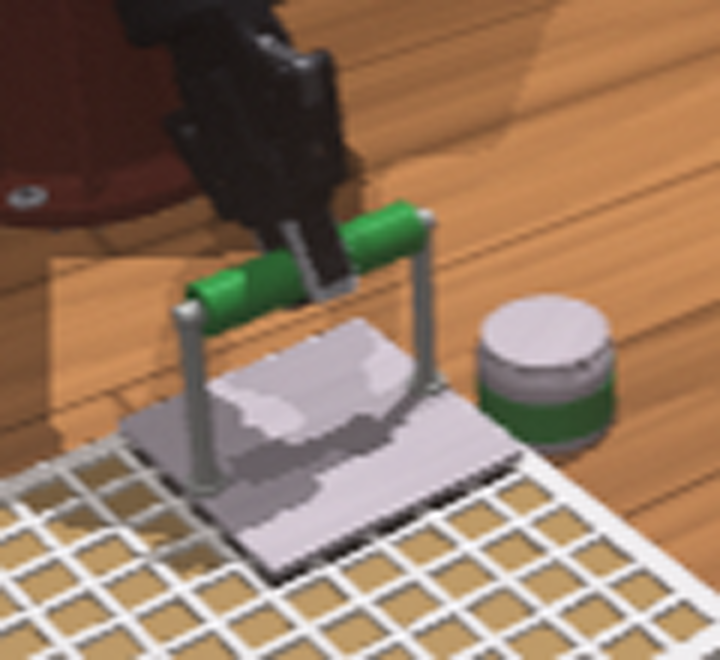

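>>> apply_moves(targets=[[0, -1.1, 1.7, 0, 0, 0], [0, -2.2, 3.4, 0, 0, 0], [0, -3.3, 5, 0, 0, 0], [0, -4.4, 6.7, 0, 0, 0], [0, -4.9, 7.5, 0, 0, 0], [0, -4.9, 7.5, 0, 0, 0]])

```text
t: 9.85
tool_pos: [0.4939, -0.0962, 0.1733]
tool_rot: [1.841, 1.947, 0.575]
force: [-11.9, 2.6, 11.5]
finger_gap: 0.022
```

```bash
python3 - <<'E'
from fit import *
from bench import *
s=state();print(s['t'],s['tool_pos'],s['force'],s['torque'])
R0=Ro.from_rotvec(s['tool_rot']).as_matrix();print(R0.round(3).tolist())
for n in('scene','top'):
    d=get_image(n);pickle.dump(d,open(f'l_{n}.pkl','wb'))
    if n=='scene':crop(d,160,180,280,290,6,'pics/l_s.png')
    else:crop(d,275,200,375,290,6,'pics/l_t.png')
print(state()['force'])
print((R0.T@np.array([-3,0.,0])).round(1),(R0.T@np.array([0,0.,-6])).round(1))
E
```

```text
9.85 [ 0.49388942 -0.09621392  0.17331497] [-11.88443219   2.64308716  11.51984142] [0.2779344  0.9319382  0.19823349]
[[-0.054, 0.835, 0.548], [0.999, 0.049, 0.024], [-0.006, 0.549, -0.836]]
[-12.31707275   1.85634028  11.75019567]
[ 0.2 -2.5 -1.6] [ 0.  -3.3  5. ]
```

View pics/l_s.png

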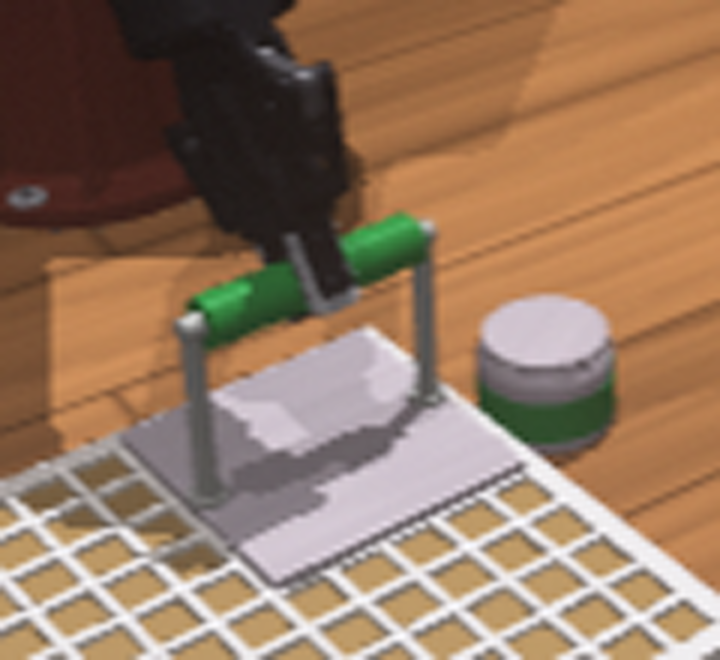

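View pics/l_t.png

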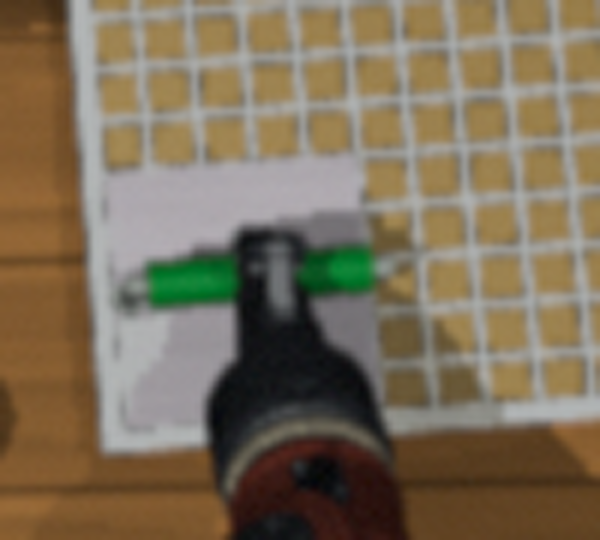

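>>> apply_moves(targets=[[0, -2.2, 2.1, 0, 0, 0], [0, -4.4, 4.2, 0, 0, 0], [0, -6.6, 6.4, 0, 0, 0], [0, -6.6, 6.4, 0, 0, 0], [0, -6.6, 6.4, 0, 0, 0], [0, -6.6, 6.4, 0, 0, 0], [0, -6.6, 6.4, 0, 0, 0]])

```text
t: 10.82
tool_pos: [0.4962, -0.0978, 0.1724]
tool_rot: [1.831, 1.941, 0.582]
force: [-24.0, 5.1, 28.6]
finger_gap: 0.0219
```

```bash
python3 - <<'E'
from fit import *
from bench import *
s=state();print(s['t'],s['tool_pos'],s['force'],s['torque'])
R0=Ro.from_rotvec(s['tool_rot']).as_matrix();print(R0.round(3).tolist())
for n in('scene','top'):
    d=get_image(n);pickle.dump(d,open(f'm_{n}.pkl','wb'))
    if n=='scene':crop(d,160,180,280,290,6,'pics/m_s.png')
    else:crop(d,275,200,375,290,6,'pics/m_t.png')
E
```

```text
10.825 [ 0.49616752 -0.09778579  0.17243104] [-24.04463171   5.06869837  28.59254098] [0.80801179 0.82443288 0.46761137]
[[-0.055, 0.828, 0.557], [0.998, 0.051, 0.022], [-0.01, 0.558, -0.83]]
```

View pics/m_s.png

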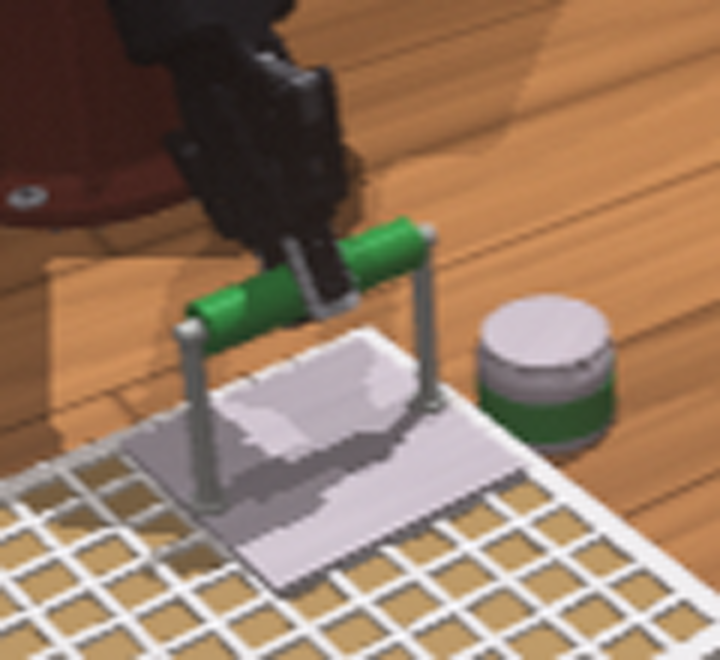

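View pics/m_t.png

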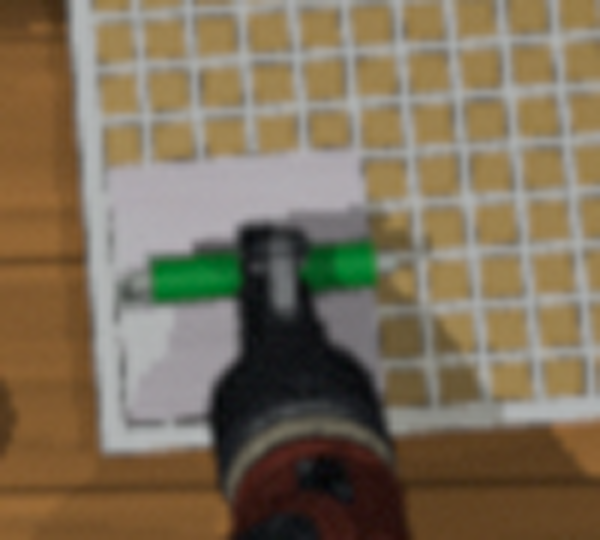

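>>> apply_moves(targets=[[0, -1.5, -1, 0, 0, 0], [0, -2.5, -1.7, 0, 0, 0], [0, -2.5, -1.7, 0, 0, 0]])

```text
t: 11.3
tool_pos: [0.4933, -0.0985, 0.1726]
tool_rot: [1.831, 1.939, 0.581]
force: [-1.9, -2.1, -1.5]
finger_gap: 0.0219
```

```bash
python3 - <<'E'
from fit import *
from bench import *
s=state();print(s['t'],s['tool_pos'],s['force'],s['torque'])
R0=Ro.from_rotvec(s['tool_rot']).as_matrix();print(R0.round(3).tolist())
for n in('scene','top'):
    d=get_image(n);pickle.dump(d,open(f'n_{n}.pkl','wb'))
    if n=='scene':crop(d,160,180,280,290,6,'pics/n_s.png')
    else:crop(d,275,200,375,290,6,'pics/n_t.png')
E
```

```text
11.3 [ 0.49333905 -0.09852528  0.1725621 ] [-1.86826631 -2.1362143  -1.47370991] [-0.18605991  0.50857782 -0.12937435]
[[-0.054, 0.828, 0.558], [0.998, 0.051, 0.021], [-0.011, 0.558, -0.83]]
```

View pics/n_s.png

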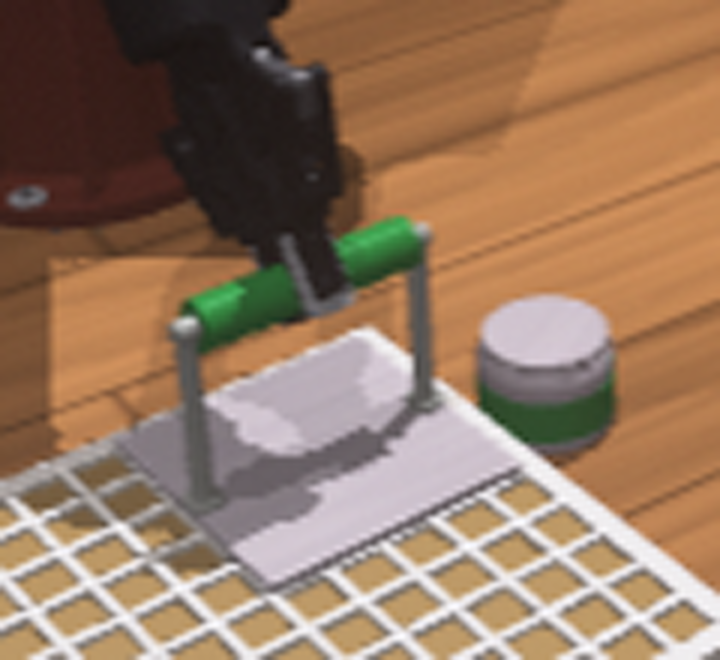

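View pics/n_t.png

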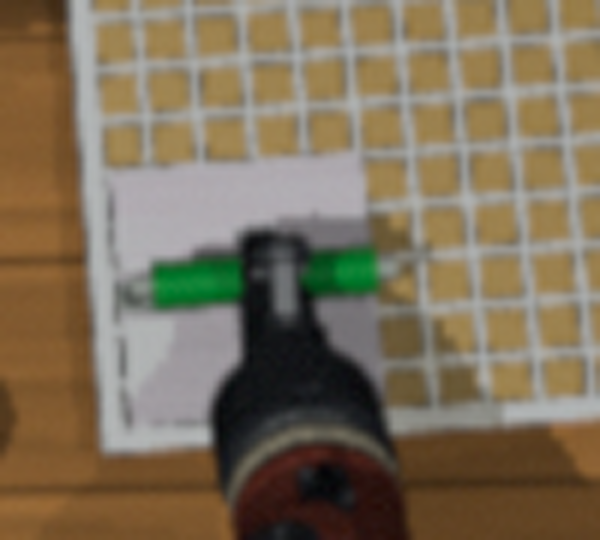

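>>> apply_moves(targets=[[0, 0, 0, 0, 0, 0], [0, 0, 0, 0, 0, 0], [0, 0, 0, 0, 0, 0], [0, 0, 0, 0, 0, 0]], grip=0.3)

```text
t: 11.9
tool_pos: [0.4936, -0.0985, 0.1728]
tool_rot: [1.831, 1.939, 0.581]
force: [0.1, -1.2, -0.4]
finger_gap: 0.0554
```

>>> apply_moves(targets=[[0, 0, -15, 0, 0, 0], [0, 0, -45, 0, 0, 0], [0, 0, -80, 0, 0, 0], [0, 0, -100, 0, 0, 0], [0, 0, -100, 0, 0, 0]])

```text
t: 12.52
tool_pos: [0.4384, -0.1014, 0.2579]
tool_rot: [1.828, 1.935, 0.581]
force: [0.5, -0.2, 0.7]
finger_gap: 0.0559
```

```bash
python3 - <<'E'
from fit import *
from bench import *
s=state();print(s['t'],s['tool_pos'],s['force'],s['finger_gap'])
for n in('scene','top','wrist'):
    d=get_image(n);pickle.dump(d,open(f'o_{n}.pkl','wb'))
    if n=='scene':crop(d,160,180,280,290,6,'pics/o_s.png')
    elif n=='top':crop(d,275,200,375,290,6,'pics/o_t.png')
    else:cv2.imwrite('pics/o_w.png',d['img'][:,:,::-1])
E
```

```text
12.525 [ 0.43841077 -0.10144275  0.25794337] [ 0.52094092 -0.16474153  0.69234634] 0.05586307905176409
```

View pics/o_s.png

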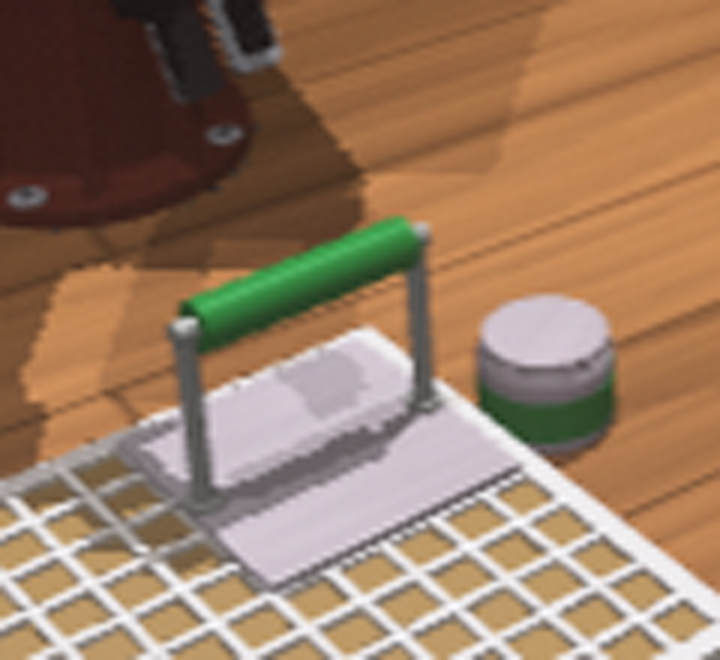

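View pics/o_t.png

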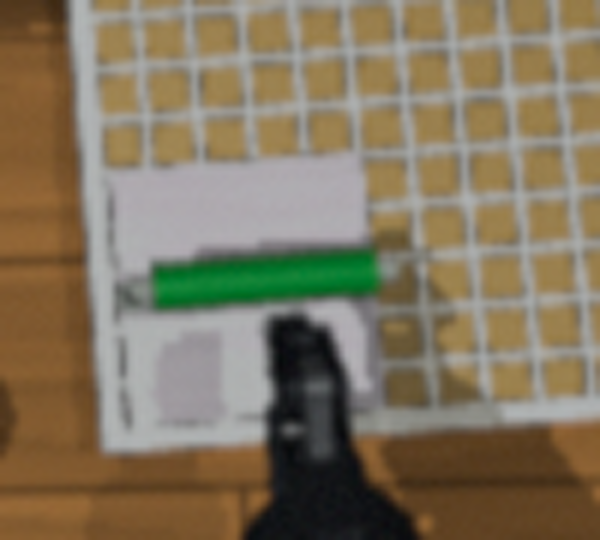

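View pics/o_w.png

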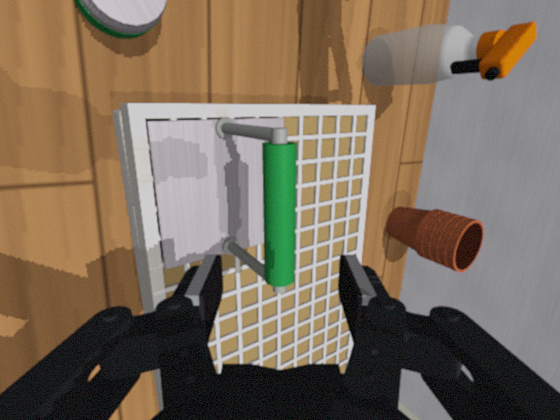

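```bash
python3 - <<'E'
from fit import *
t=pickle.load(open('o_top.pkl','rb'));s=pickle.load(open('o_scene.pkl','rb'))
ob=mk(t,[(107,173),(361,153),(128,424),(381,405)],[(1,1),(1,-1),(-1,1),(-1,-1)],275,200,6)+mk(s,[(523,468),(124,447),(368,329),(268,587)],[(1,1),(-1,-1),(-1,1),(1,-1)],160,180,6)
r=fitpress(ob,.12);print(r.x[:3].round(4),np.degrees(r.x[3:]).round(2),r.fun.round(1))
pr=(Ro.from_rotvec(r.x[3:]).as_matrix(),r.x[:3])
p=[.56127,-.29619,.05321]
ov(t,275,200,375,290,6,'pics/p_t.png',p,pr);ov(s,160,180,280,290,6,'pics/p_s.png',p,pr)
# bar from wrist & top
w=pickle.load(open('o_wrist.pkl','rb'))
for n,d,R_ in(('t',t,(270,200,380,290)),('w',w,(200,100,340,320)),('s',s,(160,180,280,290))):
    h=cv2.cvtColor(d['img'],cv2.COLOR_RGB2HSV);m=((h[...,0]>45)&(h[...,0]<80)&(h[...,1]>120)&(h[...,2]>40))
    ys,xs=np.where(m[R_[1]:R_[3],R_[0]:R_[2]]);print(n,(xs.min()+xs.max())/2+R_[0],(ys.min()+ys.max())/2+R_[1],xs.mean()+R_[0],ys.mean()+R_[1])
    if n=='t':print(atz(d,xs.mean()+R_[0],ys.mean()+R_[1],.19))
    print(proj(d,[r.x[0],r.x[1],.185]))
E
```

```text
[ 0.4859 -0.0994  0.0912] [1.52 0.03 2.41] [ 0.1 -0.9  0.2  0.  -0.5  0.3  0.3  0.9  0.7 -0.8 -0.7 -0.6 -0.4  0.9
  0.6  0.7]
t 319.0 246.0 319.15748031496065 246.0236220472441
[ 0.48577918 -0.1018125   0.19      ]
[318.12992094 246.09952827]
w 279.0 213.5 279.2658227848101 212.29653070792313
[280.22762611 214.00772812]
s 209.5 225.5 209.80876494023903 225.36653386454185
[210.89123945 227.55508909]
```

View pics/p_t.png

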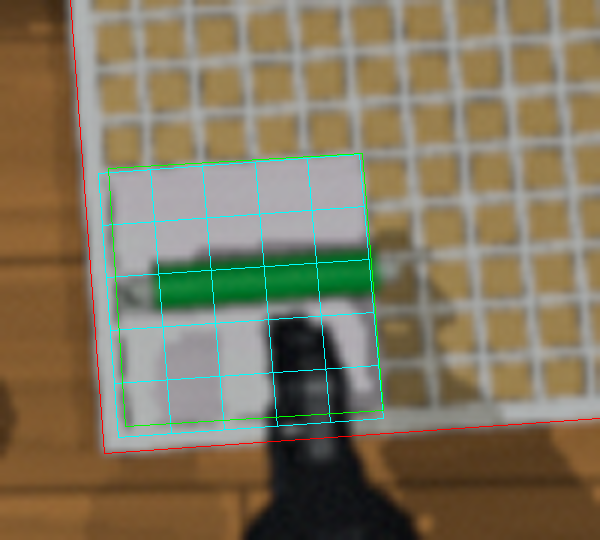

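View pics/p_s.png

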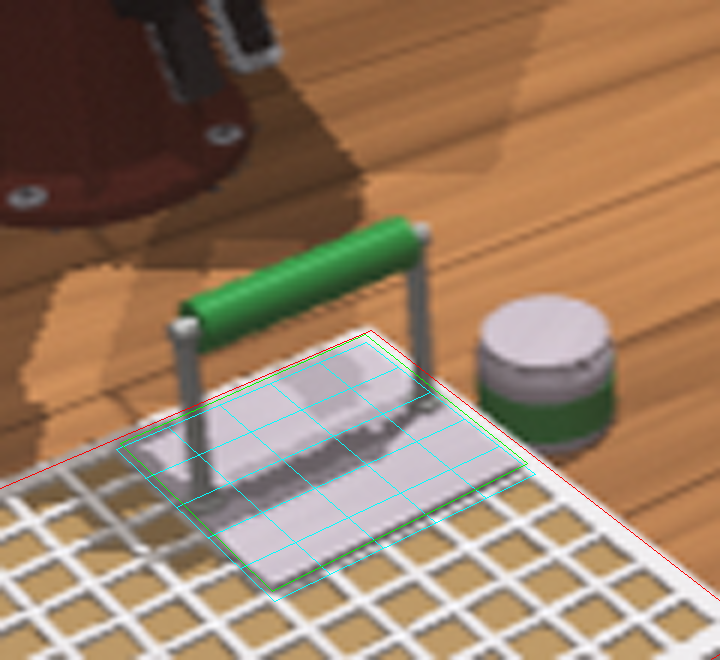

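```bash
python3 - <<'E'
from mv import *
for b in (.12,.1):print(rel(*pose((.4855,-.1010,.186),3,0,b)).tolist())
s=state();p,R=pose((.4855,-.1010,.186),3,0,.1)
a=s['tool_pos']+[-.01,0,.06];print(rel(a,R))
E
```

```text
[-3.6, 57.9, -0.5, 33.9, 0.5, 0.3]
[-3.4, 46.8, 16.2, 33.9, 0.5, 0.3]
[ -0.   25.2 -55.4  33.9   0.5   0.3]
```

>>> apply_moves(targets=[[-1, 12, -20, 8, 0, 0], [-2, 25, -30, 16, 0.2, 0], [-3, 40, -25, 25, 0.4, 0.2], [-3.6, 55, -5, 33.9, 0.5, 0.3], [-3.6, 57.9, -0.5, 33.9, 0.5, 0.3], [-3.6, 57.9, -0.5, 33.9, 0.5, 0.3], [-3.6, 57.9, -0.5, 33.9, 0.5, 0.3]])

```text
t: 13.55
tool_pos: [0.4845, -0.1009, 0.2875]
tool_rot: [2.163, 2.278, 0.001]
force: [-0.3, -0.1, 0.5]
finger_gap: 0.0553
```

```bash
python3 - <<'E'
from mv import *
from bench import *
s=state();print(s['t'],s['tool_pos'],s['force'],s['finger_gap'],np.round(s['joints'],2))
print(rel(*pose((.4855,-.1010,.186),3,0,0)).tolist())
d=get_image('wrist');cv2.imwrite('pics/q_w.png',d['img'][:,:,::-1])
E
```

```text
13.55 [ 0.48450101 -0.10087056  0.2875468 ] [-0.30909045 -0.09501735  0.45048794] 0.055263609393457466 [-0.35 -0.11  1.85  0.    1.4  -0.4 ]
[-0.2, 0.9, 120.2, 0.0, 0.0, -0.1]
```

View pics/q_w.png

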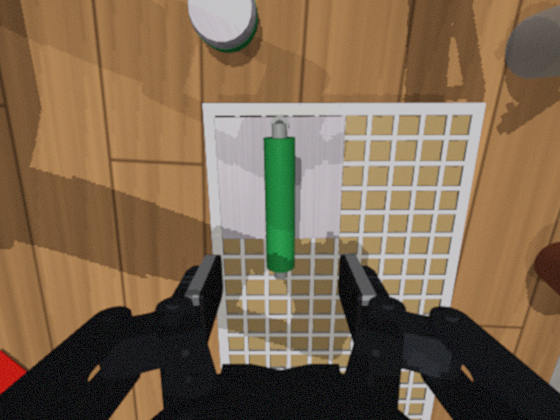

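>>> apply_moves(targets=[[0, 0, 30, 0, 0, 0], [0, 0.5, 70, 0, 0, 0], [0, 0.5, 100, 0, 0, 0], [0, 0.5, 117, 0, 0, 0], [0, 0.5, 120, 0, 0, 0], [0, 0.5, 120, 0, 0, 0]])

```text
t: 14.35
tool_pos: [0.486, -0.1014, 0.1695]
tool_rot: [2.161, 2.275, 0.003]
force: [0.8, -0.4, 0.6]
finger_gap: 0.0554
```

>>> apply_moves(targets=[[0, 0, 0, 0, 0, 0], [0, 0, 0, 0, 0, 0], [0, 0, 0, 0, 0, 0], [0, 0, 0, 0, 0, 0]], grip=-1, grip_force=60)

```text
t: 14.85
tool_pos: [0.4854, -0.1019, 0.1709]
tool_rot: [2.161, 2.276, -0.0]
force: [-5.5, 0.2, 6.3]
finger_gap: 0.0221
```

```bash
python3 - <<'E'
from mv import *
s=state();p,R=s['tool_pos'],Ro.from_rotvec(s['tool_rot']).as_matrix()
print(p,s['force'],s['torque'],s['finger_gap'],R.round(3).tolist())
for w in([0,0,.003],[-.0025,.003,.003],[-.0025,.003,-.003]):print(rel(p+np.array(w),R))
E
```

```text
[ 0.48542777 -0.10187429  0.17093447] [-5.5391261   0.2462241   6.33623229] [-0.01927496  0.65050494  0.05305614] 0.02212764271366554 [[-0.052, 0.999, 0.002], [0.999, 0.052, -0.002], [-0.003, 0.002, -1.0]]
[-0.  0. -3.  0.  0.  0.]
[ 3.1 -2.3 -3.   0.   0.   0. ]
[ 3.1 -2.3  3.   0.   0.   0. ]
```

>>> apply_moves(targets=[[0, 0, -2, 0, 0, 0], [0, 0, -4, 0, 0, 0], [1.5, -1, -5, 0, 0, 0], [3, -2.3, -5, 0, 0, 0], [3, -2.3, -5, 0, 0, 0]])

```text
t: 15.48
tool_pos: [0.4826, -0.0987, 0.1756]
tool_rot: [2.161, 2.276, -0.001]
force: [-0.1, 0.4, -5.2]
finger_gap: 0.0222
```

```bash
python3 - <<'E'
from mv import *
from bench import *
s=state();p,R=s['tool_pos'],Ro.from_rotvec(s['tool_rot']).as_matrix()
print(p,s['force'],s['torque'],R.round(3).tolist())
for n in('scene','top'):
    d=get_image(n);pickle.dump(d,open(f'r_{n}.pkl','wb'))
    if n=='scene':crop(d,160,180,280,290,6,'pics/r_s.png')
    else:crop(d,275,200,375,290,6,'pics/r_t.png')
E
```

```text
[ 0.48262897 -0.09873831  0.17556826] [-0.09085898  0.35458696 -5.24666036] [ 0.00523414 -0.05424806  0.01986393] [[-0.052, 0.999, 0.002], [0.999, 0.052, -0.002], [-0.002, 0.002, -1.0]]
```

View pics/r_s.png

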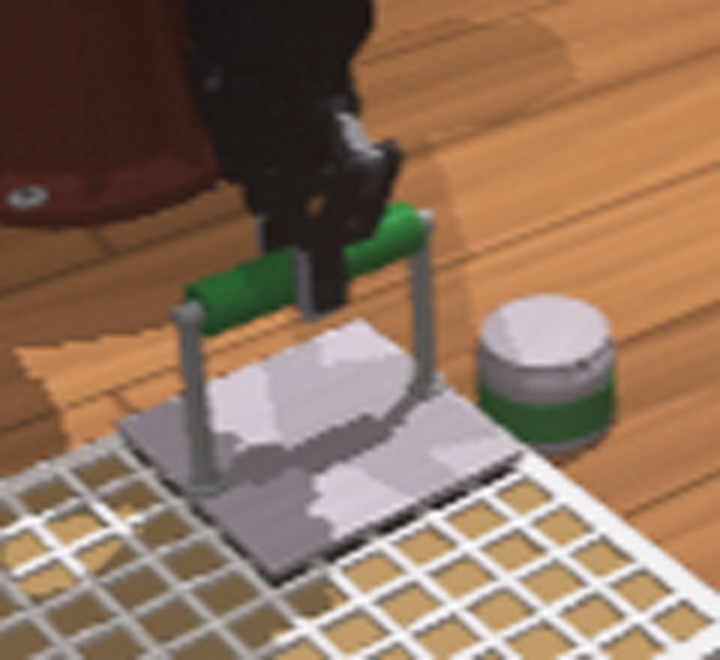

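View pics/r_t.png

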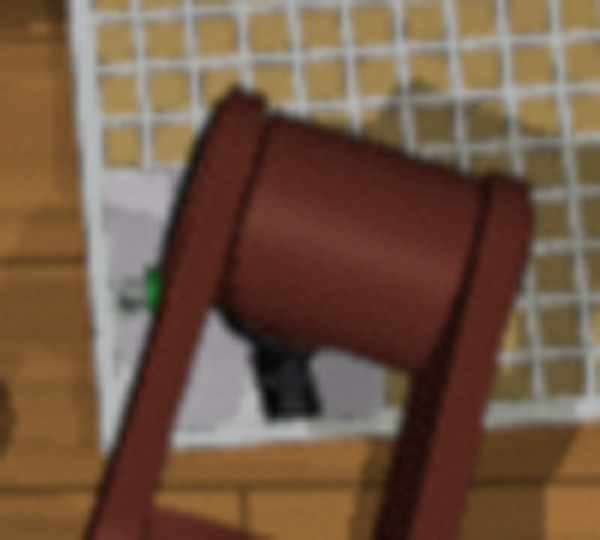

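>>> apply_moves(targets=[[0, 0, 2, 0, 0, 0], [0, 0, 4, 0, 0, 0], [0, 0, 6, 0, 0, 0], [0, 0, 8, 0, 0, 0], [0, 0, 10, 0, 0, 0], [0, 0, 11, 0, 0, 0], [0, 0, 11, 0, 0, 0], [0, 0, 11, 0, 0, 0], [0, 0, 11, 0, 0, 0], [0, 0, 11, 0, 0, 0], [0, 0, 11, 0, 0, 0]])

```text
t: 16.95
tool_pos: [0.4822, -0.0992, 0.1707]
tool_rot: [2.162, 2.278, -0.004]
force: [-17.3, 3.5, 25.1]
finger_gap: 0.0219
```

```bash
python3 - <<'E'
from mv import *
from bench import *
s=state();p,R=s['tool_pos'],Ro.from_rotvec(s['tool_rot']).as_matrix()
print(p,s['force'],s['torque'],R.round(3).tolist())
for n in('scene',):
    d=get_image(n);pickle.dump(d,open(f's_{n}.pkl','wb'))
    crop(d,160,180,280,290,6,'pics/s_s.png')
E
```

```text
[ 0.48217684 -0.09915166  0.17068703] [-17.33554399   3.5430404   25.09579057] [0.61103305 2.44605689 0.016053  ] [[-0.052, 0.999, -0.001], [0.999, 0.052, -0.003], [-0.003, -0.001, -1.0]]
```

View pics/s_s.png

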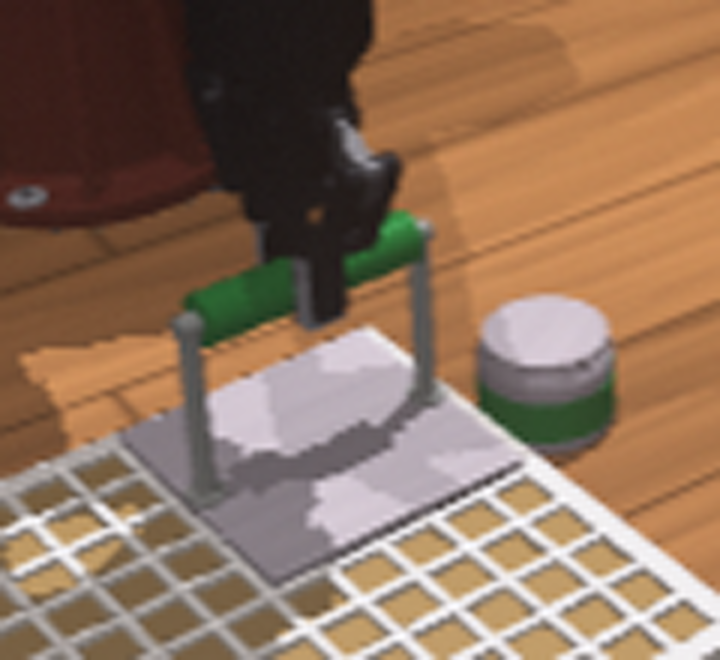

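>>> apply_moves(targets=[[0, -1, 0, 0, 0, 0], [0, -1, 0, 0, 0, 0]])

```text
t: 17.25
tool_pos: [0.4816, -0.0997, 0.1712]
tool_rot: [2.16, 2.277, -0.004]
force: [-2.7, -1.1, 2.1]
finger_gap: 0.0221
```

>>> apply_moves(targets=[[0, 0, 0, 0, 0, 0], [0, 0, 0, 0, 0, 0], [0, 0, 0, 0, 0, 0], [0, 0, 0, 0, 0, 0]], grip=0.3)

```text
t: 17.75
tool_pos: [0.4817, -0.0997, 0.1712]
tool_rot: [2.16, 2.277, -0.004]
force: [-0.3, -1.0, 0.6]
finger_gap: 0.0558
```

>>> apply_moves(targets=[[0, 0, -15, 0, 0, 0], [0, 0, -50, 0, 0, 0], [0, 0, -90, 0, 0, 0], [0, -40, -130, 0, 0, 0], [0, -80, -160, 0, 0, 0], [0, -110, -170, 0, 0, 0], [0, -120, -170, 0, 0, 0], [0, -120, -170, 0, 0, 0]])

```text
t: 18.75
tool_pos: [0.3618, -0.1053, 0.3413]
tool_rot: [2.16, 2.275, -0.003]
force: [0.2, -0.4, -0.1]
finger_gap: 0.0554
```

```bash
python3 - <<'E'
from fit import *
from bench import *
s=state();print(s['t'],s['tool_pos'],s['force'],s['finger_gap'])
for n in('scene','top','wrist'):
    d=get_image(n);pickle.dump(d,open(f'u_{n}.pkl','wb'))
    if n=='scene':crop(d,160,180,280,290,6,'pics/u_s.png')
    elif n=='top':crop(d,275,200,375,290,6,'pics/u_t.png')
    else:cv2.imwrite('pics/u_w.png',d['img'][:,:,::-1])
E
```

```text
18.75 [ 0.36183277 -0.10533303  0.34133341] [ 0.15755775 -0.38619671 -0.12502826] 0.05541360244016052
```

View pics/u_s.png

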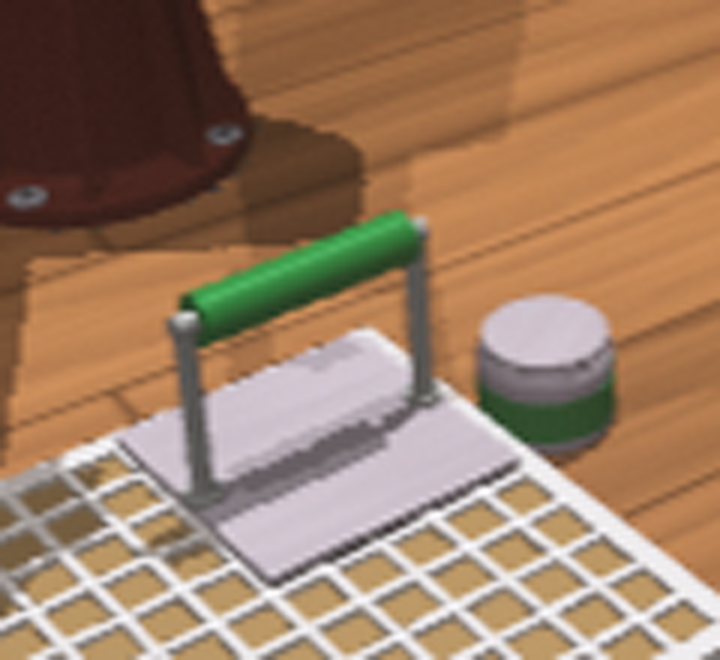

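View pics/u_t.png

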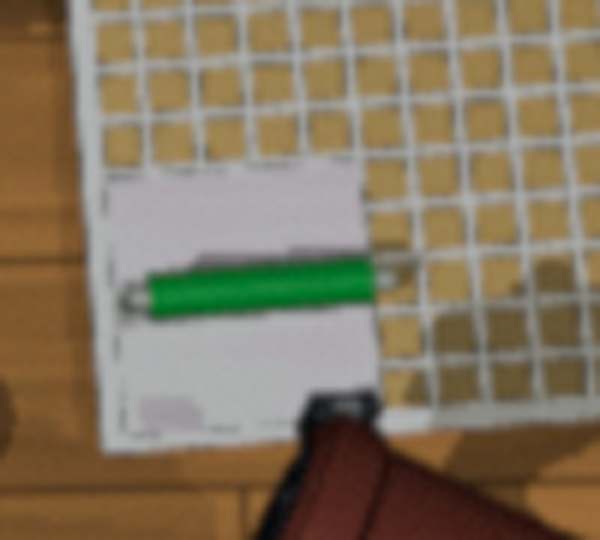

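View pics/u_w.png

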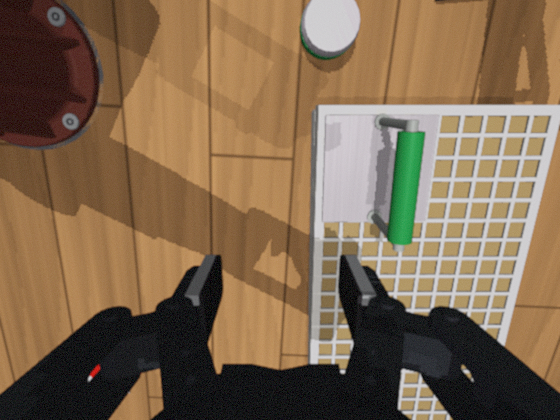

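```bash
python3 - <<'E'
from fit import *
t=pickle.load(open('u_top.pkl','rb'));s=pickle.load(open('u_scene.pkl','rb'))
ob=mk(t,[(105,180),(359,160),(124,436),(378,417)],[(1,1),(1,-1),(-1,1),(-1,-1)],275,200,6)+mk(s,[(523,464),(119,441),(368,329),(273,582)],[(1,1),(-1,-1),(-1,1),(1,-1)],160,180,6)
r=fitpress(ob,.09);print(r.x[:3].round(4),np.degrees(r.x[3:]).round(2),r.fun.round(1))
def f(q):
    R=Ro.from_euler('z',q[2]).as_matrix()
    return np.concatenate([proj(d,R@np.array([m[0]*.0655,m[1]*.0655,.006])+[q[0],q[1],q[3]])-[u,v] for d,u,v,m in ob])
r2=least_squares(f,[.48,-.1,.05,.09]);print(r2.x.round(4),np.degrees(r2.x[2]),r2.fun.round(1))
pr=(Ro.from_euler('z',r2.x[2]).as_matrix(),np.array([r2.x[0],r2.x[1],.09]))
p=[.56127,-.29619,.05321]
ov(t,275,200,375,290,6,'pics/v_t.png',p,pr)
crop(s,175,225,255,290,10,'pics/v_s.png')
E
```

```text
[ 0.4815 -0.0976  0.0899] [0.65 0.07 2.69] [-0.2 -0.4 -0.2  0.2 -0.4 -0.2  0.3  0.2  0.5 -0.5  0.  -0.5 -0.7  0.6
 -0.2  0.5]
[ 0.4815 -0.0976  0.0483  0.0898] 2.7671676964722587 [-0.3 -0.4 -0.2  0.2 -0.4 -0.2  0.4  0.2  0.5 -0.3 -0.  -0.7 -0.8  0.8
 -0.2  0.3]
```

View pics/v_t.png

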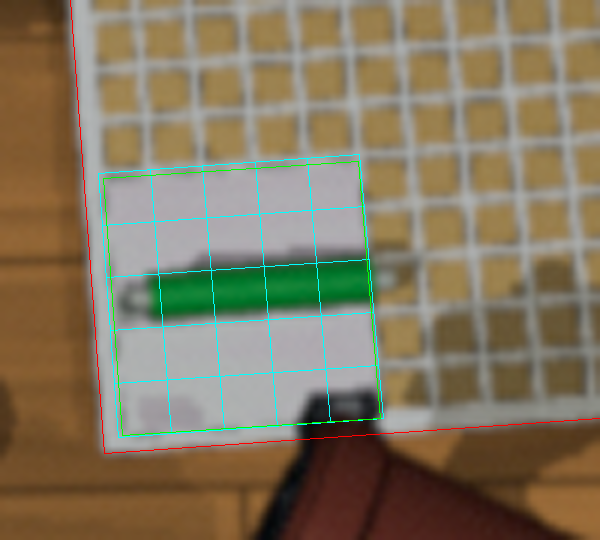

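View pics/v_s.png

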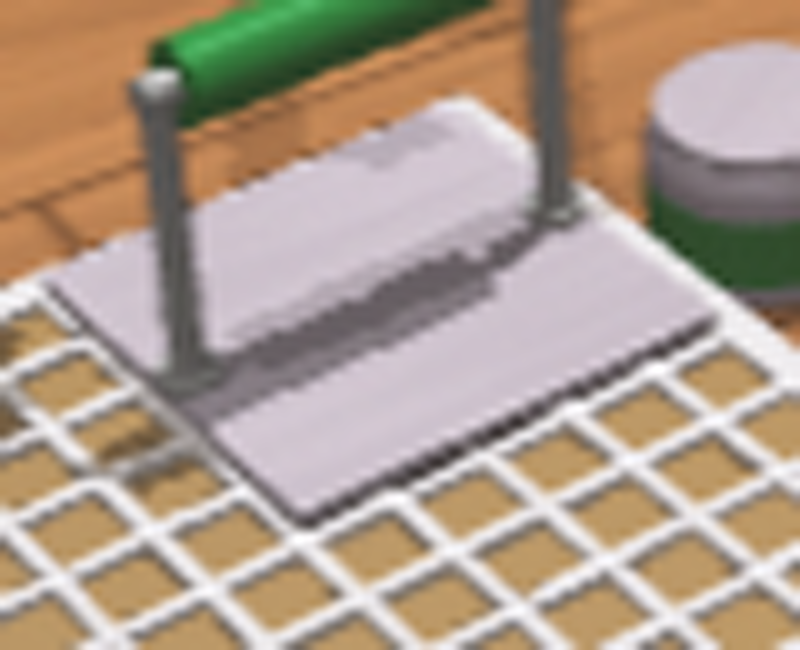

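```bash
python3 - <<'E'
from fit import *
t=pickle.load(open('u_top.pkl','rb'));s=pickle.load(open('u_scene.pkl','rb'))
R=Ro.from_euler('z',2.9,degrees=True).as_matrix();P=np.array([.4815,-.0976,.09])
th=np.linspace(0,2*np.pi,60)
pts=[P+R@np.array([.012*np.cos(a),y,.095+.012*np.sin(a)]) for a in th for y in np.linspace(-.053,.053,9)]
for n,d,b in(('t',t,(270,200,380,290)),('s',s,(160,180,280,290))):
    h=cv2.cvtColor(d['img'],cv2.COLOR_RGB2HSV);m=((h[...,0]>45)&(h[...,0]<80)&(h[...,1]>100)&(h[...,2]>35))
    ys,xs=np.where(m[b[1]:b[3],b[0]:b[2]]);xs=xs+b[0];ys=ys+b[1]
    q=np.array([proj(d,x) for x in pts]);hull=cv2.convexHull((q*16).round().astype(int));mk_=np.zeros(m.shape,'u1')
    cv2.fillConvexPoly(mk_,hull,1,shift=4);Y,X=np.where(mk_)
    print(n,'seen',xs.mean().round(2),ys.mean().round(2),xs.min(),xs.max(),ys.min(),ys.max(),'pred',X.mean().round(2),Y.mean().round(2),X.min(),X.max(),Y.min(),Y.max())
from bench import *
for n in('scene','top'):
    d=get_image(n);cv2.imwrite(f'pics/w_{n}.png',d['img'][:,:,::-1])
E
```

```text
t seen 318.1 247.5 300 337 243 252 pred 317.9 247.66 299 337 242 253
s seen 219.3 230.73 190 261 215 253 pred 210.08 226.85 190 230 215 238
```

View pics/w_scene.png

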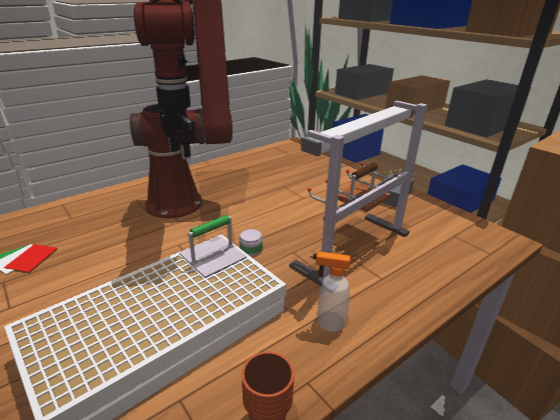

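```bash
python3 -c "
from bench import *
print(job_done(),state()['t'])"
```

```text
the job is handed in; nothing more can be done
the job is handed in; nothing more can be done
```

The press is off its hook and seated on the dark 5 x 5 block, and the job is handed in at about 19 s. I lifted it with the gripper leaning about 33° and lowered the pins into the cells. The first push, with the gripper leaning, slid the plate about 3 mm off centre. I let go, gripped the bar again from straight above, recentred it, pushed it home with about 30 N, released it and backed clear.

**Position:** the last fit put the plate underside at 89.8 mm, against the 90 mm rim. It was about 1.6 mm off the block's centre along x and under 1 mm along y. The turn was 2.7 to 2.8°, against 3.05° for the tray.

**Level:** the fit gave a tilt of 0.65° about x, which is within its noise. The seen bar matched a level press to about 0.2 pixel from above. The side-view comparison was partly spoilt by the seed tin's green band, so there I compared only the bar's left and top edges.

**Slits at the edges:** thin dark slits showed along some plate edges in the last pictures. I read these as the edges of the cell openings rather than a lifted edge. I did not confirm that.

**Everything else:** the last scene picture shows the tamper still hanging and the tin and sprayer standing where they were.

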